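# Steady the rocking tin stand, set its end stop and fill it

### The arm

A 6-joint arm with a two-finger parallel gripper is mounted at the origin on the work surface. World frame = base frame: x ahead of the robot, y to its left, z up, the work surface at z = 0. Lengths are in m, angles in rad, forces in N, time in s.
With the tool pointing down it reaches from about 0.325 to 0.9 m from the base axis. Payload 3.5 kg.
Tool frame: the origin (TCP) lies on the centre line of the jaws, within the pads' length; the fingertips stand 22 mm ahead of it and the grasp point (between the pads) lies 3 mm ahead of it; z points along the fingers, y is the line along which they close (so a half turn about z gives the same grasp; the last joint's range is limited). The gripper opens to 85 mm and grips with 20 to 120 N. Pads are 22 mm wide; open, the fingers measure 114 mm over their backs; the gripper's body (76 mm by 85 mm) begins 54 mm behind the grasp point. The pads swing forward as they close: fully open they stand 13 mm farther back than shut.
Start: joints at [1.121, 0.276, -0.026, 1.268, 0, 1.467], TCP at [0.212, 0.588, 0.253] pointing down, gripper open.
Joint ranges: [-3.12, 3.12], [-0.85, 1.88], [-1.08, 1.24], [-1.95, 2.15], [-1.57, 1.53], [-3.14, 3.14]. Speed limits (rad/s): [2.57, 2.57, 3.14, 3.14, 3.14, 3.14].

### API

Orientations are given as [roll, pitch, yaw] about the fixed x, y, z axes, in that order (R = Rz(yaw) Ry(pitch) Rx(roll)).
In Python, from rig import readout, imaging, env gives the robot as it stands. The module is installed in compiled form; this text tells all that it offers.
- The arm moves only by the tool apply_moves, never from a script. Its argument "commands" is a list of rows, each a list of 7 numbers: the turn, a rotation vector about the world's x, y, z in units of pi/2 rad (1.0 is pi/2 rad), then the shift along the world's x, y, z in units of 40 cm (1.0 is 40 cm), then the gripper command: -1 is shut, 1 is fully open, values between are in proportion. In form: [[wx, wy, wz, tx, ty, tz, grip], ...]. A call has 1 to 8 rows; each row is the pose to reach, as a shift and turn from the pose commanded when the call began; what a row does not reach only later rows make up. A row lasts 1/8 s, in which the tool goes at most 62.5 mm and 10.7 degrees, less where a joint would pass 70% of its speed; a pose out of reach is approached as far as the arm can. A call with a number of a shift or a turn outside -1 to 1 is refused whole. A call with a gripper value outside its range is refused whole. The fingers move at their own pace and stop on an object; "force" is the grip in N (left out, the last holds). Time passes only in rows, so rows that repeat a pose let the fingers close. It gives the time, the measured TCP pose, the force, the opening and the grip force at its end, in the units of the state.
- readout.read_state(): the state, without advancing time (a new reading comes with each control period).
- imaging.grab_frame(name): name is "scene" or "top"; returns a dict with "image" (480x640x3 uint8, red, green, blue), "depth" (480x640 float32, m along the optical axis (not along the pixel's ray), 0 where there is no reading), "fov_y" (degrees; the focal length in pixels is half the picture's height over the tangent of half this angle, whatever the lens; pixels are square), "cx", "cy" (the principal point, pixels), "rvec" (rotation vector, rad) and "tvec" (3), from world to camera coordinates, as OpenCV has them. Camera axes: x right, y down, z forward; pixel columns grow to the right and rows downward; lengths in m; the calibration is good to about 2 mm. A picture is of the moment at which its call begins.
- env.sign_off(): hands the job in; it is judged then, once.
The state is a dict: "t": time; "joints": joint angles; "qvel": joint speeds; "joint_torque": joint torques, N m; "position": TCP position; "tcp_rot": TCP orientation; "contact_force": force on the tool from outside, world axes, zero at the start; "ft_torque": the same for the moment, N m; "opening": finger opening in m; "grasp_force": force on a finger pad.
Only numpy, scipy, OpenCV 4.12 (cv2) and the standard library are available. Lean on these libraries where they do the work, as an engineer would, in place of code of your own. Each camera call takes 0.05 s, during which the arm holds its last target. There are 200 camera calls.

### The job

The coffee-tin stand rocks on the counter: screw its two yellow wing feet down until both bear on the counter and the stand is level and no longer rocks. Then unlock the red clamp lever, slide the grey end stop out until its white pointer is at the red mark, and lock the lever again; only after that, stand every loose coffee tin upright on the stand, in the row between the fixed end wall and the stop. Leave everything else on the counter where it is.

Things in the scene. Friction and masses are not known exactly. Their poses are not given: they have to be found in the camera images.
- tinstand (a joint): Rock of the tin stand (wooden base 170 x 400 mm; top face 34 mm above the counter when level), rad: 0 level, + foot_b's corner down, - foot_a's corner down. It rocks with next to no force about the diagonal through its two fixed black feet until a screw foot's pad meets the counter; each screw foot is 122 mm from that diagonal.
- bay (a point): On the top face of the stand, where tins stand (row along x = 0). x runs from front lip to rail, y from the fixed end wall to the open end, z up. In this frame, mm: wall's inner face y -135 (36 high); lip's inner face x -40 (10 high); rail's inner face x +52 (14 high); foot_a axis (-60, 175); foot_b axis (70, -175).
- foot_a (a joint): Screw foot A (corner by the front lip, open end; yellow wing head): rad screwed down, grows clockwise from above, 0 to 6.2; sinks 1.91 mm per rad. At 4.5 its pad is level with the fixed feet: both feet near 4.5 make the stand level and steady. Turns with 0.15 N m; once both feet bear it is stiff, and over 0.3 N m tilts the stand and turns the other foot back.
- foot_a_grip (a point): Centre of foot A's wing, an upright bar 44 mm long (its x axis) x 14 mm thick (its y axis) x 30 mm high, to be pinched across its thickness from above. The wing stands on a 42 mm disc; it rises and sinks with the foot.
- foot_b (a joint): The same for screw foot B (corner at the rail side, by the fixed end wall).
- foot_b_grip (a point): Centre of foot B's wing, like foot A's.
- stop (a joint): Place of the sliding end stop along its rail, m: the bay-frame y of the stop's inner face (the face towards the fixed wall). Range -0.07 to 0.125. Its brake holds it firmly while the clamp lever is locked (below about 0.33 rad); unlocked it slides with about 8 N.
- pointer (a point): Tip of the white pointer that reaches from the stop forward over the front lip; axes as the bay's. The stop's inner face is 5 mm to the wall side (-y) of it.
- red_mark (a point): Middle of the red mark, a strip 8 mm wide along y, across the base in front of the lip and over the lip; axes as the bay's. The stop is right when pointer and mark have the same y.
- lever (a joint): Red clamp lever on top of the stop, rad: 0 locked (arm lies across the stand, towards the front lip), about 1.5 fully unlocked (arm points along +y of the bay); grows clockwise seen from above, range -0.03 to 1.55, stays where left. The brake begins to grip below 0.33 rad. Needs 2 to 6 N at the lever's end.
- lever_knob (a point): Centre line of the upright red post at the lever's end, 16 mm across, its top 12 mm above this point; the lever arm's upper face is 14 mm below this point. 80 mm from the pivot.
- lever_pivot (a point): On the lever's vertical pivot axis, at the same height as lever_knob. It moves with the stop.
- stop_grip (a point): Point to pinch the stop: in the middle plane and near the middle of its grey upright plate (10 mm thick along bay y, 86 mm wide along bay x). The plate's top edge is 10 mm above this point, its lower edge 28 mm below. The stop's block with the lever is on the rail, beside the plate.
- tin1_mid (a point): Coffee tin, a copper cylinder with white label, green band and green lid, 50 mm across, 64 mm tall, bottom-heavy, about 0.2 kg; this point is its centre, half-way up, z along its axis. May be absent.
- tin2_mid (a point): Coffee tin, a copper cylinder with white label, green band and green lid, 50 mm across, 64 mm tall, bottom-heavy, about 0.2 kg; this point is its centre, half-way up, z along its axis. May be absent.
- tin3_mid (a point): Coffee tin, a copper cylinder with white label, green band and green lid, 50 mm across, 64 mm tall, bottom-heavy, about 0.2 kg; this point is its centre, half-way up, z along its axis. May be absent.
- tin4_mid (a point): Coffee tin, a copper cylinder with white label, green band and green lid, 50 mm across, 64 mm tall, bottom-heavy, about 0.2 kg; this point is its centre, half-way up, z along its axis. May be absent.
- cointray: Bystander: low dark green coin tray, 100 x 160 x 18 mm (sizes along its x, y and z); origin at the centre of its underside.
- tape: Bystander: blue desk tape dispenser, 60 x 160 x 77 mm (sizes along its x, y and z); origin at the centre of its underside.
- penbox: Bystander: red open pen box with a pen glass, 100 x 180, walls 60 high, pens to about 150 mm (sizes along its x, y and z); origin at the centre of its underside.
Things that resemble listed ones, but are neither listed nor needed, are in the scene too. Leave any black or pink look-alike of the part that bears tin2_mid alone.

How it is judged:
By the outcome, as a careful person would: the job done as asked, in the order asked, and still so for the second after the job is handed in, with the robot touching nothing.
Of tin1, tin2, tin3, tin4 only 2 to 4 are there at a start; the rules pass over those that are not, and their reading is None.
At some moment in a run one of tin1, tin2, tin3, tin4 may be knocked a few centimetres aside while the robot is not near it.
Once in a run the grip may slacken for a moment while it holds something.
It also fails if it takes over 210 s, if anything falls off the work surface, if the arm or the gripper's body presses on something with over 40 N, if the wrist force passes 120 N, or if a joint passes its speed limit or range.

## Working session

There is one attempt and no reset: what is moved stays moved. The work goes in short steps, Python scripts to look and compute and a tool call to move; the robot and the scene stay as the last step left them, time stands still between calls to the robot, and variables do not carry over. Pictures are saved under pics/ and viewed, at most 14 in all, crops included, and the job is handed in when it is done.

Besides the shell and the picture viewer there is one more tool, called after "Emit:" in YAML: its name, and indented under it one key for each argument. apply_moves: Moves the arm, as the interface text tells. Shifts and turns lie within -1 to 1; 1 stands for 40 cm of shift or pi/2 rad of turn. Its arguments: {"type":"object","properties":{"commands":{"type":"array"},"force":{"type":"number"}},"required":["commands"]}

```bash
mkdir -p pics; cat > h.py <<'E'
import numpy as np, cv2
from rig import readout, imaging, env
def grab(n,save=None):
    f=imaging.grab_frame(n)
    if save: cv2.imwrite('pics/'+save+'.png',f['image'][:,:,::-1])
    f['F']=240/np.tan(np.radians(f['fov_y'])/2); f['R']=cv2.Rodrigues(np.array(f['rvec'],float))[0]; f['t']=np.array(f['tvec'],float).ravel()
    return f
def cloud(f):
    v,u=np.mgrid[:480,:640]; d=f['depth']
    P=np.stack([(u-f['cx'])/f['F']*d,(v-f['cy'])/f['F']*d,d],-1)
    W=(P-f['t'])@f['R']; W[d==0]=np.nan
    return W
def proj(f,p):
    c=np.atleast_2d(p)@f['R'].T+f['t']; return np.c_[c[:,0]/c[:,2]*f['F']+f['cx'],c[:,1]/c[:,2]*f['F']+f['cy']]
def ray(f,u,v,z):
    d=np.array([(u-f['cx'])/f['F'],(v-f['cy'])/f['F'],1])@f['R']; o=-f['t']@f['R']
    return o+d*(z-o[2])/d[2]
E
python3 - <<'E'
from h import *
for n in('scene','top'):
    f=grab(n,n); print(n,f['fov_y'],f['cx'],f['cy'],-f['t']@f['R'],f['R'].round(3).tolist())
    np.savez(n+'0.npz',W=cloud(f),I=f['image'])
print(readout.read_state())
E
```

```text
scene 53.99301052497452 316.46508516254346 235.99061882108293 [ 1.34031856 -0.36200083  0.99176058] [[0.399, 0.917, 0.009], [0.66, -0.28, -0.697], [-0.637, 0.284, -0.717]]
top 55.99718909934871 320.81473495906437 233.4118770847565 [ 0.31866731 -0.00899386  1.482601  ] [[0.018, -1.0, -0.006], [-0.985, -0.017, -0.169], [0.169, 0.009, -0.986]]
{'t': 0.1, 'joints': array([ 1.12059489e+00,  2.77089010e-01, -2.77397971e-02,  1.26800438e+00,
        4.17745768e-05,  1.46735897e+00]), 'qvel': array([-2.12464216e-03, -3.00609999e-03,  1.80401976e-03, -1.68935947e-05,
       -3.36434295e-04, -3.17188021e-04]), 'joint_torque': array([ 4.54521933e-04, -4.46707642e+01,  2.96128875e+01,  8.46882787e-03,
       -4.23208996e-05, -3.88461828e-06]), 'position': array([0.21214269, 0.58719462, 0.25225341]), 'tcp_rot': array([-3.13957099e+00, -2.51862860e-04,  2.79482828e+00]), 'contact_force': array([ 1.33229018, -0.6179631 , -0.69003357]), 'ft_torque': array([-0.02206932,  0.01785528,  0.04223013]), 'grasp_force': 0.0, 'opening': 0.08540211776748934}
```

View pics/scene.png

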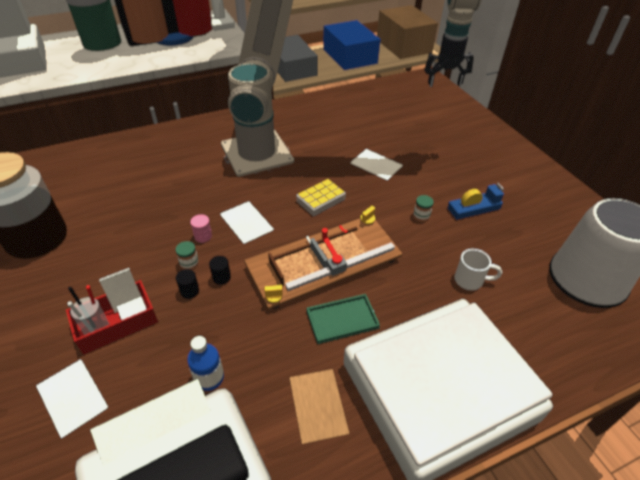

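View pics/top.png

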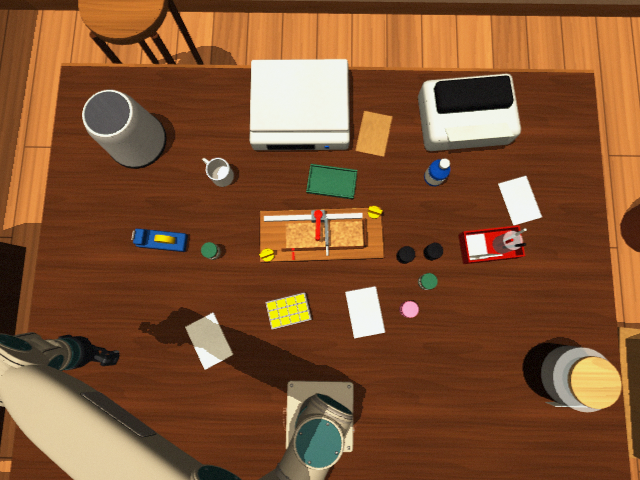

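Scene/top pictures: stand with foot A wing at top (267,256), foot B at (375,212), stop at (327,235), lever (318,214-240), red mark (293,256); two green-lidded tins at (210,250) and (428,282); black and pink look-alikes nearby.

```bash
python3 - <<'E'
from h import *
for n,r in(('scene',(150,310,150,510)),('top',(195,325,180,460))):
    I=cv2.imread(f'pics/{n}.png'); a,b,c,d=r
    cv2.imwrite(f'pics/{n}_c.png',cv2.resize(I[a:b,c:d],None,fx=800/(d-c),fy=800/(d-c),interpolation=cv2.INTER_CUBIC))
for n in('scene','top'):
    z=np.load(n+'0.npz'); W=z['W']; H=cv2.cvtColor(z['I'],cv2.COLOR_RGB2HSV)
    for nm,lo,hi in(('yel',(22,150,90),(35,255,255)),('red',(0,200,90),(6,255,255)),('green',(45,60,40),(90,255,255))):
        m=cv2.inRange(H,lo,hi); k,l,s,c=cv2.connectedComponentsWithStats(m)
        for i in range(1,k):
            p=W[l==i]; p=p[np.isfinite(p[:,0])]
            if s[i,4]>8 and len(p) and -.02<np.median(p[:,2])<.2: print(n,nm,c[i].round(1),s[i,4],np.median(p,0).round(3),p.min(0).round(3),p.max(0).round(3))
E
```

```text
scene yel [320.7 192.3] 605 [0.318 0.107 0.032] [0.267 0.041 0.025] [0.369 0.174 0.04 ]
scene yel [471.3 196.9] 221 [0.546 0.503 0.06 ] [0.529 0.477 0.033] [0.553 0.537 0.08 ]
scene yel [367.6 210.9] 67 [0.497 0.174 0.082] [0.414 0.153 0.002] [0.507 0.219 0.087]
scene yel [370.3 219.5] 52 [0.505 0.18  0.052] [0.494 0.166 0.04 ] [0.516 0.196 0.058]
scene yel [273.1 287.6] 85 [ 0.645 -0.167  0.072] [ 0.614 -0.188  0.035] [ 0.655 -0.136  0.077]
scene yel [273.6 299.2] 50 [ 0.656 -0.171  0.042] [ 0.648 -0.184  0.03 ] [ 0.662 -0.156  0.046]
scene red [330.  245.9] 138 [0.58  0.014 0.085] [0.518 0.005 0.042] [0.637 0.025 0.116]
scene red [145.  296.1] 96 [ 0.512 -0.463  0.058] [ 0.482 -0.47   0.004] [ 0.58  -0.452  0.063]
scene red [ 89.3 291.1] 32 [ 0.543 -0.564  0.142] [ 0.54  -0.568  0.117] [ 0.545 -0.56   0.156]
scene red [101.7 297. ] 11 [ 0.497 -0.558  0.058] [ 0.494 -0.564  0.053] [ 0.501 -0.552  0.064]
scene red [111.6 318.8] 164 [ 0.531 -0.551  0.007] [ 0.496 -0.574  0.002] [ 0.596 -0.525  0.065]
scene red [ 76.1 330.2] 147 [ 0.573 -0.628  0.06 ] [ 0.507 -0.638  0.004] [ 0.602 -0.
[... 1125 characters left out ...]
0.569 -0.559  0.005] [ 0.516 -0.622 -0.004] [ 0.595 -0.533  0.077]
top red [509.2 240.5] 12 [ 0.537 -0.563  0.143] [ 0.534 -0.566  0.106] [ 0.54  -0.561  0.158]
top red [292.4 248.9] 11 [0.513 0.096 0.048] [0.509 0.089 0.044] [0.516 0.099 0.052]
top red [292.8 255.9] 20 [0.491 0.093 0.038] [0.481 0.089 0.033] [0.504 0.096 0.041]
top green [331.6 180.9] 1390 [ 0.753 -0.029  0.006] [ 0.694 -0.112 -0.008] [0.809 0.057 0.027]
top green [208.7 249.7] 201 [0.503 0.359 0.063] [ 0.48   0.335 -0.003] [0.535 0.384 0.072]
top green [428.7 280.7] 210 [ 0.417 -0.336  0.064] [ 0.395 -0.374 -0.005] [ 0.445 -0.311  0.073]
top green [302.3 410.1] 10 [0.045 0.045 0.159] [0.035 0.036 0.155] [0.054 0.055 0.163]
```

View pics/scene_c.png

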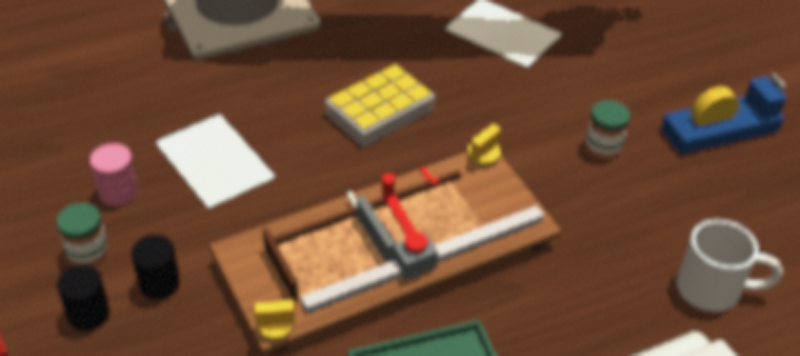

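View pics/top_c.png

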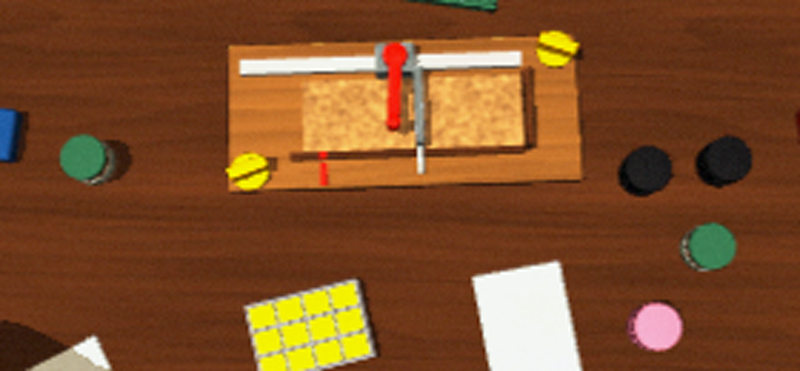

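Crops show both tins upright, wings A (crop 250,172) and B (557,48), pointer tip (421,172), red mark (324,168). Now measure stand tilt, wing yaw and edges.

```bash
cat >> h.py <<'E'
def plane(p):
    A=np.c_[p[:,:2]-[.57,0],np.ones(len(p))]; k=np.ones(len(p),bool)
    for _ in range(6):
        c=np.linalg.lstsq(A[k],p[k,2],rcond=None)[0]; r=p[:,2]-A@c; k=abs(r)<max(.003,2.5*r[k].std()) if _<2 else abs(r)<.004
    return c,k.sum(),r[k].std()
def stand(C=np.array([.57,0.]),yaw=.035):
    """local coords + fits"""
    out={}
    for n in('scene','top'):
        f=grab(n); W=cloud(f); p=W.reshape(-1,3); col=f['image'].reshape(-1,3); g=np.isfinite(p[:,0]); p=p[g]; col=col[g]
        H=cv2.cvtColor(col[None],cv2.COLOR_RGB2HSV)[0]
        c,s=np.cos(yaw),np.sin(yaw); q=(p[:,:2]-C)@np.array([[c,-s],[s,c]])
        inb=(abs(q[:,0])<.08)&(abs(q[:,1])<.193)&(p[:,2]>.02)&(p[:,2]<.05)
        b1=inb&(((q[:,0]<-.055)&(q[:,1]<.14))|((q[:,0]>.07)&(q[:,1]>-.13))|((q[:,1]<-.15)&(q[:,0]<.03))|((q[:,1]>.14)&(q[:,0]>-.02)&(q[:,0]<.04)))
        tb=(p[:,0]>.36)&(p[:,0]<.72)&(abs(p[:,1])<.3)&(abs(p[:,2])<.012)&~((abs(q[:,0])<.1)&(abs(q[:,1])<.22))
        cb,nb,sb=plane(p[b1]); ct,nt,st=plane(p[tb])
        d=cb-ct
        # rock: rotation about diagonal through fixed feet; u = unit perpendicular toward foot_b
        a=np.array([-.06,.175]);b=np.array([.07,-.175])
        R=np.array([[c,-s],[s,c]])
        h=lambda x:d@np.r_[R@x+C-[.57,0],1]
        print(n,'base n',nb,'sd',sb.round(4),'h centre %.4f at A %.4f at B %.4f'%(h(np.zeros(2)),h(a),h(b)),'rock %.4f'%((h(a)-h(b))/.244))
        yel=(H[:,0]>20)&(H[:,0]<36)&(H[:,1]>130)&(H[:,2]>70)
        for nm,x in(('A',a),('B',b)):
            k=yel&(np.hypot(*(q-x).T)<.035)&(p[:,2]>.03)
            w=p[k]; top=np.percentile(w[:,2],95); t=w[w[:,2]>top-.008]
            lz=top-(ct@np.r_[t[:,:2].mean(0)-[.57,0],1])
            m=t[:,:2].mean(0); U,S,V=np.linalg.svd(t[:,:2]-m); 
            print(' ',nm,len(t),'wing top over counter %.4f'%lz,'over base %.4f'%(lz-h(x)),'centre',m.round(4),'yaw',np.degrees(np.arctan2(V[0,1],V[0,0])).round(1),'ext',np.ptp((t[:,:2]-m)@V[0]).round(3),'bay',(q[k][w[:,2]>top-.008]).mean(0).round(4))
        W2=p[inb]; 
        out[n]=f
    return out
E
python3 - <<'E'
from h import *
stand()
z=np.load('top0.npz');W=z['W'];I=z['I']
# base outline by height+colour
H=cv2.cvtColor(I,cv2.COLOR_RGB2HSV)
m=((W[...,2]>.018)&(W[...,0]>.44)&(W[...,0]<.69)&(abs(W[...,1])<.25)).astype(np.uint8)
m=cv2.morphologyEx(m,cv2.MORPH_OPEN,np.ones((3,3)))
k,l,s,c=cv2.connectedComponentsWithStats(m); i=1+s[1:,4].argmax()
p=W[l==i][:,:2].astype(np.float32); print(s[i],cv2.minAreaRect(p))
E
```

```text
scene base n 1480 sd 0.0018 h centre 0.0337 at A 0.0382 at B 0.0289 rock 0.0380
  A 63 wing top over counter 0.0842 over base 0.0460 centre [0.4965 0.1762] yaw 111.1 ext 0.045 bay [-0.0673  0.1787]
  B 86 wing top over counter 0.0741 over base 0.0452 centre [ 0.6443 -0.1664] yaw -105.7 ext 0.04 bay [ 0.0685 -0.1689]
top base n 1294 sd 0.0021 h centre 0.0338 at A 0.0381 at B 0.0291 rock 0.0371
  A 55 wing top over counter 0.0853 over base 0.0472 centre [0.4937 0.176 ] yaw -68.2 ext 0.041 bay [-0.0701  0.1786]
  B 47 wing top over counter 0.0756 over base 0.0466 centre [ 0.6412 -0.1665] yaw -105.4 ext 0.04 bay [ 0.0654 -0.1689]
[ 260  206  124   56 6253] ((0.5663328170776367, 0.004195734858512878), (0.17127808928489685, 0.3982959985733032), 2.972381353378296)
```

Emit:
apply_moves:
  commands:
    - [0,0,0.9,0.35,-0.6,-0.1,0]
    - [0,0,0.9,0.35,-0.6,-0.1,0]
    - [0,0,0.9,0.35,-0.6,-0.1,0]
    - [0,0,0.9,0.35,-0.6,-0.1,0]
    - [0,0,0.9,0.35,-0.6,-0.1,0]
    - [0,0,0.9,0.35,-0.6,-0.1,0]
    - [0,0,0.9,0.35,-0.6,-0.1,0]
    - [0,0,0.9,0.35,-0.6,-0.1,0]
  force: 40

```text
t: 1.2
position: [0.3524, 0.3474, 0.2131]
tcp_rot: [3.141, -0.0, -2.07]
contact_force: [-1.1, 0.5, -0.4]
opening: 0.0427
grasp_force: 0.0
```

Emit:
apply_moves:
  commands:
    - [0,0,0.557,0.356,-0.4285,-0.2,0]
    - [0,0,0.557,0.356,-0.4285,-0.2,0]
    - [0,0,0.557,0.356,-0.4285,-0.2,0]
    - [0,0,0.557,0.356,-0.4285,-0.2,0]
    - [0,0,0.557,0.356,-0.4285,-0.2,0]
    - [0,0,0.557,0.356,-0.4285,-0.2,0]
    - [0,0,0.557,0.356,-0.4285,-0.2,0]

```text
t: 2.08
position: [0.4945, 0.1768, 0.1335]
tcp_rot: [-3.142, 0.0, -1.202]
contact_force: [-0.5, 0.1, 0.2]
opening: 0.0424
grasp_force: 0.0
```

```bash
python3 - <<'E'
from h import *
f=grab('scene'); s=readout.read_state(); print(s['position'],s['tcp_rot'],s['joints'])
I=f['image'][130:250,300:460,::-1]; cv2.imwrite('pics/a1.png',cv2.resize(I,None,fx=5,fy=5,interpolation=cv2.INTER_CUBIC))
E
```

```text
[0.49447081 0.17703376 0.1336079 ] [-3.14131486e+00  1.26475065e-04 -1.20076792e+00] [ 2.20602086e-01  1.96271551e-01 -3.97783316e-01  9.76485593e-01
  1.66420713e-04 -1.72022261e+00]
```

View pics/a1.png

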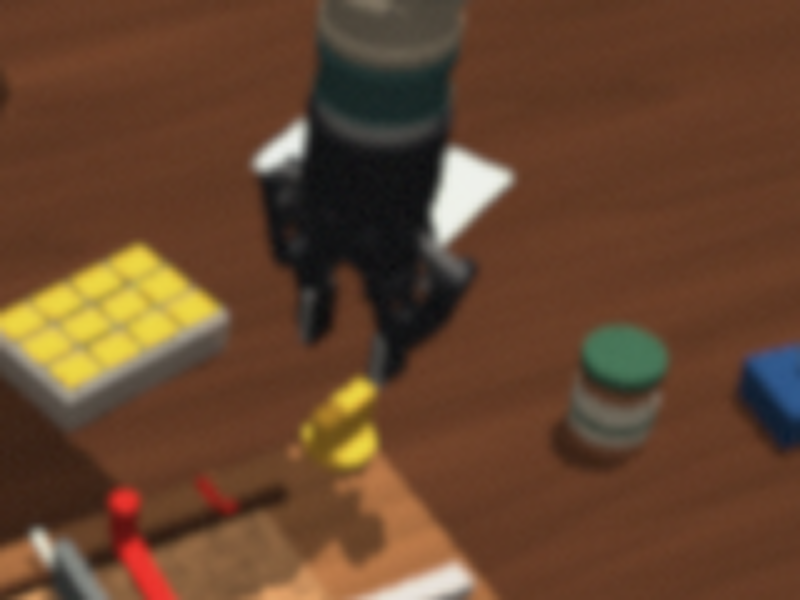

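The fingers (crop 315,320 and 385,360) straddle wing A (340,410). Descend and grip.

Emit:
apply_moves:
  commands:
    - [0,0,0,0,0,-0.07,0]
    - [0,0,0,0,0,-0.134,0]
    - [0,0,0,0,0,-0.134,0]
    - [0,0,0,0,0,-0.134,-1]
    - [0,0,0,0,0,-0.134,-1]
    - [0,0,0,0,0,-0.134,-1]
    - [0,0,0,0,0,-0.134,-1]
    - [0,0,0,0,0,-0.134,-1]
  force: 40

```text
t: 3.12
position: [0.4945, 0.1767, 0.08]
tcp_rot: [3.141, 0.001, -1.199]
contact_force: [-3.9, 2.7, 3.3]
opening: 0.013
grasp_force: 39.0
```

Emit:
apply_moves:
  commands:
    - [0,0,-0.115,0,0,-0.001,-1]
    - [0,0,-0.23,0,0,-0.002,-1]
    - [0,0,-0.345,0,0,-0.003,-1]
    - [0,0,-0.46,0,0,-0.0035,-1]
    - [0,0,-0.575,0,0,-0.0043,-1]
    - [0,0,-0.69,0,0,-0.005,-1]
    - [0,0,-0.805,0,0,-0.006,-1]
    - [0,0,-0.9,0,0,-0.0068,-1]

```text
t: 4.12
position: [0.4942, 0.1768, 0.0764]
tcp_rot: [3.14, -0.001, -2.618]
contact_force: [-1.9, 2.8, -0.7]
opening: 0.0127
grasp_force: 38.9
```

```bash
python3 - <<'E'
from h import *
s=readout.read_state(); print({k:np.round(v,3) for k,v in s.items() if k!='joint_torque'})
E
```

```text
{'t': np.float64(4.125), 'joints': array([ 0.22 ,  0.263, -0.454,  0.855,  0.002, -0.304]), 'qvel': array([-0.   ,  0.003, -0.003, -0.008,  0.004,  1.176]), 'position': array([0.494, 0.177, 0.076]), 'tcp_rot': array([ 3.140e+00, -1.000e-03, -2.618e+00]), 'contact_force': array([-1.895,  2.779, -0.659]), 'ft_torque': array([0.666, 0.739, 0.179]), 'grasp_force': np.float64(38.917), 'opening': np.float64(0.013)}
```

Emit:
apply_moves:
  commands:
    - [0,0,-0.115,0,0,-0.001,-1]
    - [0,0,-0.23,0,0,-0.002,-1]
    - [0,0,-0.345,0,0,-0.003,-1]
    - [0,0,-0.46,0,0,-0.0035,-1]
    - [0,0,-0.575,0,0,-0.0043,-1]
    - [0,0,-0.69,0,0,-0.005,-1]
    - [0,0,-0.8,0,0,-0.006,-1]
    - [0,0,-0.8,0,0,-0.006,-1]

```text
t: 5.12
position: [0.4941, 0.1763, 0.074]
tcp_rot: [-3.141, -0.001, 2.414]
contact_force: [-1.7, 1.3, -0.1]
opening: 0.0132
grasp_force: 39.1
```

Emit:
apply_moves:
  commands:
    - [0,0,0,0,0,0,0]
    - [0,0,0,0,0,0,0]
    - [0,0,0,0,0,0.15,0]
    - [0,0,0,0,0,0.3,0]

```text
t: 5.62
position: [0.4948, 0.1761, 0.1957]
tcp_rot: [-3.141, 0.0, 2.414]
contact_force: [0.9, -0.3, 1.2]
opening: 0.0427
grasp_force: 0.0
```

```bash
sed -i 's/C=np.array(\[.57,0.\]),yaw=.035/C=np.array([.562,.004]),yaw=.052/' h.py; python3 - <<'E'
from h import *
s=readout.read_state(); print({k:np.round(v,3) for k,v in s.items() if k!='joint_torque'})
stand()
E
```

```text
{'t': np.float64(5.625), 'joints': array([ 2.190e-01,  1.400e-01, -3.220e-01,  1.109e+00, -1.000e-03,
        9.470e-01]), 'qvel': array([ 1.000e-03, -4.530e-01,  6.100e-01,  1.017e+00, -1.000e-03,
        0.000e+00]), 'position': array([0.495, 0.176, 0.196]), 'tcp_rot': array([-3.141,  0.   ,  2.414]), 'contact_force': array([ 0.9  , -0.303,  1.195]), 'ft_torque': array([ 0.072, -0.139,  0.014]), 'grasp_force': np.float64(0.0), 'opening': np.float64(0.043)}
scene base n 1604 sd 0.0018 h centre 0.0342 at A 0.0386 at B 0.0294 rock 0.0378
  A 55 wing top over counter 0.0786 over base 0.0400 centre [0.4964 0.1753] yaw -42.4 ext 0.047 bay [-0.0566  0.1745]
  B 89 wing top over counter 0.0735 over base 0.0441 centre [ 0.6443 -0.1665] yaw -107.4 ext 0.042 bay [ 0.0733 -0.1745]
top base n 1235 sd 0.0021 h centre 0.0340 at A 0.0383 at B 0.0293 rock 0.0366
  A 4 wing top over counter 0.2308 over base 0.1925 centre [0.4775 0.155 ] yaw 133.7 ext 0.029 bay [-0.0765  0.1552]
  B 46 wing top over counter 0.0763 over base 0.0470 centre [ 0.6413 -0.1665] yaw -107.3 ext 0.04 bay [ 0.0703 -0.1744]
```

Emit:
apply_moves:
  commands:
    - [0,0,0.9,0.37,-0.8565,-0.05,0]
    - [0,0,0.9,0.37,-0.8565,-0.05,0]
    - [0,0,0.9,0.37,-0.8565,-0.05,0]
    - [0,0,0.9,0.37,-0.8565,-0.05,0]
    - [0,0,0.9,0.37,-0.8565,-0.05,0]
    - [0,0,0.9,0.37,-0.8565,-0.05,0]
    - [0,0,0.9,0.37,-0.8565,-0.05,0]
    - [0,0,0.9,0.37,-0.8565,-0.05,0]

```text
t: 6.72
position: [0.6437, -0.1687, 0.174]
tcp_rot: [-3.14, 0.0, -2.453]
contact_force: [0.4, -0.1, -0.5]
opening: 0.0423
grasp_force: 0.0
```

Emit:
apply_moves:
  commands:
    - [0,0,0.38,0,0,-0.12,0]
    - [0,0,0.38,0,0,-0.12,0]
    - [0,0,0.38,0,0,-0.12,0]
    - [0,0,0.38,0,0,-0.12,0]
    - [0,0,0.38,0,0,-0.12,0]

```text
t: 7.35
position: [0.6431, -0.1664, 0.1267]
tcp_rot: [-3.141, -0.0, -1.861]
contact_force: [0.0, -0.2, -0.1]
opening: 0.0426
grasp_force: 0.0
```

```bash
python3 - <<'E'
from h import *
f=grab('scene'); s=readout.read_state(); print(s['position'],s['tcp_rot'],s['joints'])
I=f['image'][215:335,200:360,::-1]; cv2.imwrite('pics/b1.png',cv2.resize(I,None,fx=5,fy=5,interpolation=cv2.INTER_CUBIC))
E
```

```text
[ 0.64306775 -0.16638214  0.12676198] [-3.14093245e+00 -2.13444093e-04 -1.86128252e+00] [-3.50365442e-01  4.28746883e-01 -8.92148681e-02  1.05216278e+00
 -1.73552758e-04 -1.63067570e+00]
```

View pics/b1.png

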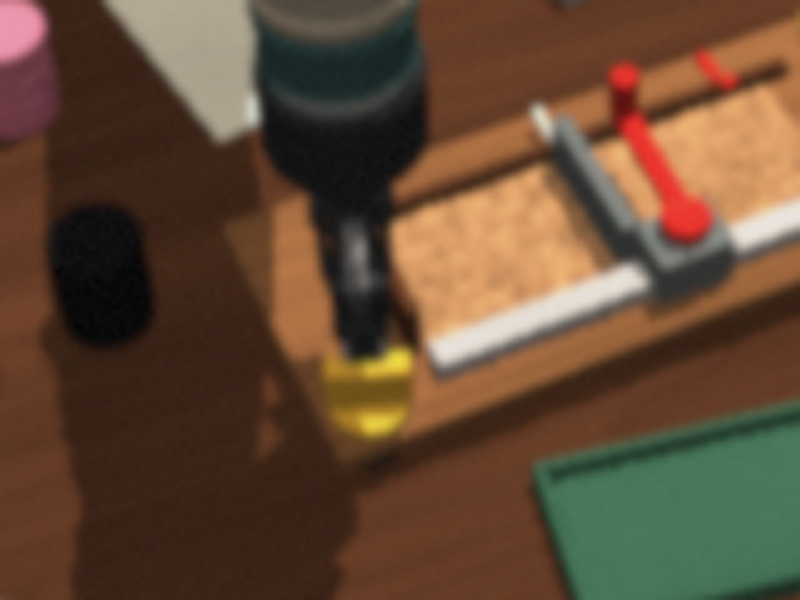

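The gripper (crop 360,330) lies above wing B (370,385). Descend, grip.

Emit:
apply_moves:
  commands:
    - [0,0,0,0,0,-0.07,0]
    - [0,0,0,0,0,-0.139,0]
    - [0,0,0,0,0,-0.139,0]
    - [0,0,0,0,0,-0.139,-1]
    - [0,0,0,0,0,-0.139,-1]
    - [0,0,0,0,0,-0.139,-1]
    - [0,0,0,0,0,-0.139,-1]
    - [0,0,0,0,0,-0.139,-1]

```text
t: 8.4
position: [0.6431, -0.1664, 0.0727]
tcp_rot: [-3.141, -0.0, -1.86]
contact_force: [-2.1, 0.6, 5.5]
opening: 0.0133
grasp_force: 39.8
```

Emit:
apply_moves:
  commands:
    - [0,0,-0.115,0,0,0,-1]
    - [0,0,-0.23,0,0,0,-1]
    - [0,0,-0.345,0,0,0,-1]
    - [0,0,-0.46,0,0,0,-1]
    - [0,0,-0.575,0,0,0,-1]
    - [0,0,-0.69,0,0,0,-1]
    - [0,0,-0.805,0,0,0,-1]
    - [0,0,-0.9,0,0,0,-1]

```text
t: 9.4
position: [0.642, -0.1662, 0.0724]
tcp_rot: [-3.141, -0.001, 3.006]
contact_force: [-5.2, 0.8, 6.9]
opening: 0.013
grasp_force: 43.3
```

```bash
python3 - <<'E'
from h import *
stand()
s=readout.read_state(); print({k:np.round(v,3) for k,v in s.items() if k!='joint_torque'})
E
```

```text
scene base n 1028 sd 0.0018 h centre 0.0340 at A 0.0358 at B 0.0320 rock 0.0155
  A 55 wing top over counter 0.0764 over base 0.0406 centre [0.4954 0.1754] yaw -43.1 ext 0.046 bay [-0.0576  0.1746]
  B 3 wing top over counter 0.1065 over base 0.0745 centre [ 0.6528 -0.1774] yaw 166.5 ext 0.007 bay [ 0.0812 -0.1859]
top base n 758 sd 0.0021 h centre 0.0340 at A 0.0358 at B 0.0321 rock 0.0150
  A 51 wing top over counter 0.0796 over base 0.0439 centre [0.4917 0.1762] yaw 137.6 ext 0.04 bay [-0.0612  0.1756]Traceback (most recent call last):
  File "<stdin>", line 2, in <module>
  File "h.py", line 43, in stand
    w=p[k]; top=np.percentile(w[:,2],95); t=w[w[:,2]>top-.008]
                ~~~~~~~~~~~~~^^^^^^^^^^^
    return _quantile_unchecked(
        a, q, axis, out, overwrite_input, method, keepdims, weights)
    return _ureduce(a,
                    func=_quantile_ureduce_func,
    ...<5 lines>...
                    overwrite_input=overwrite_input,
                    method=method)
    r = func(a, **kwargs)
    result = _quantile(arr,
                       quantiles=q,
    ...<2 lines>...
                       out=out,
                       weights=wgt)
    slices_having_nans = np.isnan(arr[-1, ...])
                                  ~~~^^^^^^^^^
IndexError: index -1 is out of bounds for axis 0 with size 0
```

Emit:
apply_moves:
  commands:
    - [0,0,-0.115,0,0,0,-1]
    - [0,0,-0.23,0,0,0,-1]
    - [0,0,-0.345,0,0,0,-1]
    - [0,0,-0.44,0,0,0,-1]
    - [0,0,-0.5,0,0,0,-1]
    - [0,0,-0.55,0,0,0,-1]
    - [0,0,-0.55,0,0,0,-1]

```text
t: 10.38
position: [0.6413, -0.166, 0.0723]
tcp_rot: [-3.139, -0.001, 2.146]
contact_force: [-6.0, 1.9, 7.3]
opening: 0.0132
grasp_force: 43.3
```

```bash
sed -i 's/            w=p\[k\]; top/            if k.sum()<15: continue\n            w=p[k]; top/' h.py; python3 - <<'E'
from h import *
s=readout.read_state(); print({k:np.round(v,3) for k,v in s.items() if k!='joint_torque'})
stand()
E
```

```text
{'t': np.float64(10.375), 'joints': array([-0.35 ,  0.479, -0.14 ,  0.954, -0.002,  0.646]), 'qvel': array([ 0.001,  0.001, -0.001,  0.   ,  0.002, -0.009]), 'position': array([ 0.641, -0.166,  0.072]), 'tcp_rot': array([-3.139e+00, -1.000e-03,  2.146e+00]), 'contact_force': array([-6.012,  1.902,  7.331]), 'ft_torque': array([-0.014,  1.456, -0.104]), 'grasp_force': np.float64(43.317), 'opening': np.float64(0.013)}
scene base n 995 sd 0.0017 h centre 0.0339 at A 0.0345 at B 0.0332 rock 0.0054
  A 58 wing top over counter 0.0756 over base 0.0411 centre [0.495  0.1758] yaw -40.8 ext 0.046 bay [-0.0579  0.175 ]
  B 5 wing top over counter 0.0630 over base 0.0298 centre [ 0.657  -0.1565] yaw -51.2 ext 0.009 bay [ 0.0865 -0.1652]
top base n 756 sd 0.002 h centre 0.0340 at A 0.0348 at B 0.0331 rock 0.0071
  A 56 wing top over counter 0.0767 over base 0.0419 centre [0.4909 0.1764] yaw 140.3 ext 0.042 bay [-0.0621  0.1759]
```

Emit:
apply_moves:
  commands:
    - [0,0,0,0,0,0,0]
    - [0,0,0,0,0,0,0]
    - [0,0,0,0,0,0.15,0]
    - [0,0,0,-0.1,-0.1,0.3,0]
    - [0,0,0,-0.3,-0.3,0.3,0]
    - [0,0,0,-0.3,-0.3,0.3,0]
    - [0,0,0,-0.3,-0.3,0.3,0]

```text
t: 11.35
position: [0.5212, -0.2892, 0.1921]
tcp_rot: [3.141, 0.002, 2.141]
contact_force: [-0.2, 0.1, 0.5]
opening: 0.0427
grasp_force: 0.0
```

```bash
python3 - <<'E'
from h import *
stand();stand()
E
```

```text
scene base n 1556 sd 0.0017 h centre 0.0340 at A 0.0346 at B 0.0334 rock 0.0051
  A 56 wing top over counter 0.0747 over base 0.0400 centre [0.4946 0.1755] yaw -43.2 ext 0.049 bay [-0.0583  0.1747]
  B 82 wing top over counter 0.0739 over base 0.0406 centre [ 0.6431 -0.1662] yaw -57.6 ext 0.044 bay [ 0.0722 -0.1742]
top base n 1324 sd 0.0021 h centre 0.0338 at A 0.0346 at B 0.0330 rock 0.0064
  A 58 wing top over counter 0.0767 over base 0.0421 centre [0.491  0.1769] yaw 138.2 ext 0.042 bay [-0.0619  0.1764]
  B 57 wing top over counter 0.0743 over base 0.0413 centre [ 0.6393 -0.1661] yaw -60.0 ext 0.042 bay [ 0.0683 -0.1738]
scene base n 1565 sd 0.0017 h centre 0.0341 at A 0.0347 at B 0.0334 rock 0.0051
  A 57 wing top over counter 0.0751 over base 0.0404 centre [0.4949 0.1754] yaw -42.2 ext 0.045 bay [-0.0581  0.1747]
  B 75 wing top over counter 0.0741 over base 0.0407 centre [ 0.6433 -0.1668] yaw -57.1 ext 0.044 bay [ 0.0723 -0.1748]
top base n 1328 sd 0.0021 h centre 0.0338 at A 0.0346 at B 0.0329 rock 0.0070
  A 54 wing top over counter 0.0772 over base 0.0426 centre [0.4918 0.1754] yaw 135.4 ext 0.042 bay [-0.0612  0.1748]
  B 53 wing top over counter 0.0752 over base 0.0423 centre [ 0.6388 -0.1655] yaw 121.3 ext 0.04 bay [ 0.0679 -0.1733]
```

Emit:
apply_moves:
  commands:
    - [0,0,0,-0.067,0.6,0,-1]
    - [0,0,0,-0.067,0.6,0,-1]
    - [0,0,0,-0.067,0.6,0,-1]
    - [0,0,0,-0.067,0.6,0,-1]
    - [0,0,0,-0.067,0.6,0,-1]

```text
t: 12.18
position: [0.4954, -0.0416, 0.1905]
tcp_rot: [-3.141, -0.002, 2.154]
contact_force: [0.1, 0.4, -0.0]
opening: -0.0002
grasp_force: 0.0
```

Emit:
apply_moves:
  commands:
    - [0,0,0,0,0.562,-0.1,-1]
    - [0,0,0,0,0.562,-0.1,-1]
    - [0,0,0,0,0.562,-0.1,-1]
    - [0,0,0,0,0.562,-0.1,-1]
    - [0,0,0,0,0.562,-0.2,-1]
    - [0,0,0,0,0.562,-0.22,-1]
    - [0,0,0,0,0.562,-0.225,-1]

```text
t: 13.05
position: [0.496, 0.1783, 0.1006]
tcp_rot: [-3.14, -0.0, 2.146]
contact_force: [0.1, 0.4, 0.2]
opening: 0.0004
grasp_force: 0.0
```

Emit:
apply_moves:
  commands:
    - [0,0,0,0,0,-0.0075,-1]
    - [0,0,0,0,0,-0.0075,-1]

```text
t: 13.3
position: [0.4969, 0.1783, 0.0989]
tcp_rot: [3.14, 0.001, 2.145]
contact_force: [0.0, -0.0, 0.1]
opening: -0.0001
grasp_force: 0.0
```

Emit:
apply_moves:
  commands:
    - [0,0,0,0,0,-0.0025,-1]
    - [0,0,0,0,0,-0.0025,-1]

```text
t: 13.55
position: [0.4963, 0.1785, 0.0973]
tcp_rot: [3.141, 0.0, 2.146]
contact_force: [0.5, 0.6, -0.3]
opening: -0.0001
grasp_force: 0.0
```

Emit:
apply_moves:
  commands:
    - [0,0,0,0,0,-0.0025,-1]
    - [0,0,0,0,0,-0.0025,-1]

```text
t: 13.8
position: [0.496, 0.1786, 0.0959]
tcp_rot: [-3.141, -0.0, 2.146]
contact_force: [0.4, -0.7, -0.4]
opening: -0.0001
grasp_force: 0.0
```

Emit:
apply_moves:
  commands:
    - [0,0,0,0,0,-0.0025,-1]
    - [0,0,0,0,0,-0.0025,-1]

```text
t: 14.05
position: [0.4958, 0.1787, 0.095]
tcp_rot: [-3.141, -0.0, 2.146]
contact_force: [-1.4, 0.1, 2.4]
opening: 0.0003
grasp_force: 1.1
```

Emit:
apply_moves:
  commands:
    - [0,0,0,0,0,-0.0025,-1]
    - [0,0,0,0,0,-0.0025,-1]

```text
t: 14.3
position: [0.4958, 0.1788, 0.0942]
tcp_rot: [-3.141, -0.001, 2.146]
contact_force: [-3.3, 0.6, 3.7]
opening: -0.0004
grasp_force: 2.0
```

Emit:
apply_moves:
  commands:
    - [0,0,0,0,0,-0.0025,-1]
    - [0,0,0,0,0,-0.0025,-1]

```text
t: 14.55
position: [0.496, 0.1787, 0.0941]
tcp_rot: [3.142, -0.0, 2.146]
contact_force: [-4.3, -0.0, 9.8]
opening: -0.0003
grasp_force: 5.1
```

```bash
python3 - <<'E'
from h import *
stand()
E
```

```text
scene base n 1532 sd 0.0017 h centre 0.0339 at A 0.0330 at B 0.0349 rock -0.0077
  A 10 wing top over counter 0.0658 over base 0.0328 centre [0.5046 0.1654] yaw -96.9 ext 0.018 bay [-0.049   0.1642]
  B 88 wing top over counter 0.0749 over base 0.0401 centre [ 0.6421 -0.1662] yaw -56.2 ext 0.043 bay [ 0.0712 -0.1742]
top base n 1224 sd 0.0021 h centre 0.0342 at A 0.0331 at B 0.0353 rock -0.0090
  B 53 wing top over counter 0.0760 over base 0.0407 centre [ 0.6383 -0.1652] yaw 122.5 ext 0.042 bay [ 0.0674 -0.173 ]
```

Emit:
apply_moves:
  commands:
    - [0,0,0,0,0,0.06,0]
    - [0,0,0.161,-0.003,-0.006,0.08,0]
    - [0,0,0.161,-0.003,-0.006,0.08,0]
    - [0,0,0.161,-0.003,-0.006,0.08,0]
    - [0,0,0.161,-0.003,-0.006,0,0]
    - [0,0,0.161,-0.003,-0.006,-0.058,0]
    - [0,0,0.161,-0.003,-0.006,-0.058,0]
    - [0,0,0.161,-0.003,-0.006,-0.058,-1]

```text
t: 15.65
position: [0.4954, 0.1763, 0.0703]
tcp_rot: [3.141, 0.001, 2.398]
contact_force: [0.7, 0.0, 0.0]
opening: 0.0261
grasp_force: 0.0
```

Emit:
apply_moves:
  commands:
    - [0,0,0,0,0,0,-1]
    - [0,0,0,0,0,0,-1]
    - [0,0,0,0,0,0,-1]
    - [0,0,-0.1,0,0,0,-1]
    - [0,0,-0.2,0,0,0,-1]
    - [0,0,-0.31,0,0,-0.002,-1]
    - [0,0,-0.31,0,0,-0.002,-1]

```text
t: 16.52
position: [0.4939, 0.1749, 0.0694]
tcp_rot: [-3.139, 0.003, 1.91]
contact_force: [-4.6, -5.9, 6.9]
opening: 0.0132
grasp_force: 42.2
```

Emit:
apply_moves:
  commands:
    - [0,0,0,0,0,0,0]
    - [0,0,0,0,0,0,0]
    - [0,0,0,0,0,0.15,0]
    - [0,0,0,0,0,0.3,0]
    - [0,0,0,0,0,0.3,0]

```text
t: 17.15
position: [0.4998, 0.1777, 0.1951]
tcp_rot: [3.128, 0.001, 1.912]
contact_force: [1.1, 0.3, -0.1]
opening: 0.0427
grasp_force: 0.0
```

```bash
python3 - <<'E'
from h import *
stand()
E
```

```text
scene base n 1578 sd 0.0017 h centre 0.0339 at A 0.0345 at B 0.0333 rock 0.0051
  A 64 wing top over counter 0.0744 over base 0.0399 centre [0.4947 0.1755] yaw -68.9 ext 0.047 bay [-0.0583  0.1748]
  B 83 wing top over counter 0.0731 over base 0.0399 centre [ 0.643  -0.1662] yaw -58.1 ext 0.044 bay [ 0.0721 -0.1741]
top base n 1262 sd 0.0021 h centre 0.0340 at A 0.0346 at B 0.0333 rock 0.0052
  A 24 wing top over counter 0.0760 over base 0.0414 centre [0.4942 0.1637] yaw -160.2 ext 0.032 bay [-0.0594  0.163 ]
  B 48 wing top over counter 0.0749 over base 0.0416 centre [ 0.6396 -0.1666] yaw 120.4 ext 0.041 bay [ 0.0686 -0.1744]
```

Emit:
apply_moves:
  commands:
    - [0,0,0.139,0.358,-0.86,0,0]
    - [0,0,0.139,0.358,-0.86,0,0]
    - [0,0,0.139,0.358,-0.86,0,0]
    - [0,0,0.139,0.358,-0.86,0,0]
    - [0,0,0.139,0.358,-0.86,0,0]
    - [0,0,0.139,0.358,-0.86,0,0]
    - [0,0,0.139,0.358,-0.86,-0.1,0]
    - [0,0,0.139,0.358,-0.86,-0.2,0]

```text
t: 18.25
position: [0.6375, -0.1688, 0.1058]
tcp_rot: [-3.141, -0.002, 2.128]
contact_force: [0.0, 0.6, -0.2]
opening: 0.0427
grasp_force: 0.0
```

Emit:
apply_moves:
  commands:
    - [0,0,0,0,0,0,0]
    - [0,0,0,0,0,0,0]

```text
t: 18.5
position: [0.638, -0.1675, 0.1088]
tcp_rot: [-3.141, -0.001, 2.131]
contact_force: [0.2, -0.5, 0.6]
opening: 0.0427
grasp_force: 0.0
```

Emit:
apply_moves:
  commands:
    - [0,0,0,0.011,0.003,-0.05,0]
    - [0,0,0,0.011,0.003,-0.097,0]
    - [0,0,0,0.011,0.003,-0.097,0]
    - [0,0,0,0.011,0.003,-0.097,-1]
    - [0,0,0,0.011,0.003,-0.097,-1]
    - [0,0,0,0.011,0.003,-0.097,-1]
    - [0,0,0,0.011,0.003,-0.097,-1]

```text
t: 19.38
position: [0.6422, -0.1671, 0.0708]
tcp_rot: [-3.141, 0.001, 2.13]
contact_force: [-3.3, -1.4, 3.2]
opening: 0.0135
grasp_force: 40.8
```

Emit:
apply_moves:
  commands:
    - [0,0,-0.1,0,0,0,-1]
    - [0,0,-0.19,0,0,0,-1]
    - [0,0,-0.19,0,0,0,-1]

```text
t: 19.75
position: [0.6417, -0.1672, 0.0708]
tcp_rot: [-3.14, 0.001, 1.83]
contact_force: [-4.3, -2.0, 3.6]
opening: 0.013
grasp_force: 40.7
```

```bash
python3 - <<'E'
from h import *
s=readout.read_state(); print({k:np.round(v,3) for k,v in s.items() if k!='joint_torque'})
stand()
E
```

```text
{'t': np.float64(19.75), 'joints': array([-0.352,  0.481, -0.141,  0.95 , -0.002,  0.96 ]), 'qvel': array([-0.   ,  0.   , -0.001,  0.001,  0.001, -0.024]), 'position': array([ 0.642, -0.167,  0.071]), 'tcp_rot': array([-3.14e+00,  1.00e-03,  1.83e+00]), 'contact_force': array([-4.336, -2.036,  3.629]), 'ft_torque': array([-0.489,  0.837, -0.167]), 'grasp_force': np.float64(40.727), 'opening': np.float64(0.013)}
scene base n 1108 sd 0.0017 h centre 0.0339 at A 0.0341 at B 0.0336 rock 0.0021
  A 61 wing top over counter 0.0734 over base 0.0393 centre [0.4938 0.1759] yaw -68.3 ext 0.043 bay [-0.0591  0.1752]
  B 6 wing top over counter 0.0639 over base 0.0303 centre [ 0.659  -0.1584] yaw -104.5 ext 0.006 bay [ 0.0884 -0.1672]
top base n 750 sd 0.0021 h centre 0.0340 at A 0.0339 at B 0.0341 rock -0.0007
  A 58 wing top over counter 0.0744 over base 0.0405 centre [0.4914 0.1765] yaw -70.0 ext 0.042 bay [-0.0615  0.176 ]
```

Emit:
apply_moves:
  commands:
    - [0,0,-0.06,0,0,0,-1]
    - [0,0,-0.06,0,0,0,-1]

```text
t: 20.1
position: [0.6415, -0.1673, 0.0708]
tcp_rot: [-3.14, 0.001, 1.736]
contact_force: [-5.8, -1.8, 4.2]
opening: 0.0131
grasp_force: 40.8
```

```bash
python3 - <<'E'
from h import *
s=readout.read_state(); print(s['ft_torque'],s['tcp_rot'],s['contact_force'])
stand()
E
```

```text
[-0.49900101  0.8972023  -0.06982749] [-3.13955636e+00  1.29077116e-03  1.73601981e+00] [-5.84655745 -1.77712717  4.22598665]
scene base n 1143 sd 0.0017 h centre 0.0340 at A 0.0339 at B 0.0340 rock -0.0004
  A 61 wing top over counter 0.0735 over base 0.0396 centre [0.4943 0.175 ] yaw -67.4 ext 0.043 bay [-0.0587  0.1743]
  B 5 wing top over counter 0.0585 over base 0.0245 centre [ 0.6566 -0.1581] yaw -36.9 ext 0.01 bay [ 0.086  -0.1668]
top base n 773 sd 0.002 h centre 0.0338 at A 0.0336 at B 0.0339 rock -0.0014
  A 58 wing top over counter 0.0749 over base 0.0413 centre [0.4913 0.1759] yaw 110.0 ext 0.042 bay [-0.0617  0.1754]
```

Emit:
apply_moves:
  commands:
    - [0,0,0,0,0,0,0]
    - [0,0,0,0,0,0,0]
    - [0,0,0,0,0,0.15,0]
    - [0,0,0,0,0,0.3,0]
    - [0,0,0,-0.3,0.6,0.3,-1]
    - [0,0,0,-0.3,0.6,0.3,-1]
    - [0,0,0,-0.3,0.6,0.3,-1]
    - [0,0,0,-0.3,0.6,0.3,-1]

```text
t: 21.2
position: [0.5302, 0.0589, 0.1905]
tcp_rot: [3.14, -0.001, 1.737]
contact_force: [0.7, 0.2, -0.2]
opening: -0.0002
grasp_force: 0.0
```

```bash
python3 - <<'E'
from h import *
stand()
s=readout.read_state(); print(s['position'])
E
```

```text
scene base n 1553 sd 0.0017 h centre 0.0340 at A 0.0339 at B 0.0340 rock -0.0003
  A 61 wing top over counter 0.0737 over base 0.0398 centre [0.4941 0.1758] yaw -68.3 ext 0.046 bay [-0.0588  0.1751]
  B 90 wing top over counter 0.0737 over base 0.0397 centre [ 0.6418 -0.1659] yaw -79.7 ext 0.042 bay [ 0.0708 -0.1738]
top base n 866 sd 0.002 h centre 0.0337 at A 0.0335 at B 0.0339 rock -0.0016
  A 12 wing top over counter 0.0744 over base 0.0408 centre [0.4865 0.1922] yaw 175.6 ext 0.013 bay [-0.0656  0.1919]
  B 53 wing top over counter 0.0744 over base 0.0405 centre [ 0.6393 -0.1662] yaw 97.9 ext 0.043 bay [ 0.0683 -0.174 ]
[0.52723292 0.06167374 0.1899481 ]
```

Emit:
apply_moves:
  commands:
    - [0,0,0,-0.08,0.288,0,-1]
    - [0,0,0,-0.08,0.288,-0.1,-1]
    - [0,0,0,-0.08,0.288,-0.21,-1]
    - [0,0,0,-0.08,0.288,-0.235,-1]
    - [0,0,0,-0.08,0.288,-0.235,-1]
    - [0,0,0,-0.08,0.288,-0.235,-1]

```text
t: 22.05
position: [0.5004, 0.1717, 0.0974]
tcp_rot: [3.139, -0.0, 1.736]
contact_force: [0.3, -0.8, -0.8]
opening: -0.0003
grasp_force: 0.0
```

Emit:
apply_moves:
  commands:
    - [0,0,0,0,0,-0.002,-1]
    - [0,0,0,0,0,-0.002,-1]

```text
t: 22.3
position: [0.4992, 0.1719, 0.0959]
tcp_rot: [3.141, -0.0, 1.737]
contact_force: [0.6, -1.0, 0.1]
opening: -0.0002
grasp_force: 0.0
```

Emit:
apply_moves:
  commands:
    - [0,0,0,0,0,-0.002,-1]
    - [0,0,0,0,0,-0.002,-1]

```text
t: 22.55
position: [0.4985, 0.1722, 0.0945]
tcp_rot: [-3.141, -0.0, 1.738]
contact_force: [0.2, -0.0, -0.6]
opening: 0.0003
grasp_force: 0.0
```

Emit:
apply_moves:
  commands:
    - [0,0,0,0,0,-0.002,-1]
    - [0,0,0,0,0,-0.002,-1]

```text
t: 22.8
position: [0.4987, 0.1722, 0.0941]
tcp_rot: [3.141, 0.0, 1.738]
contact_force: [-1.3, -0.3, 2.4]
opening: 0.0003
grasp_force: 1.4
```

Emit:
apply_moves:
  commands:
    - [0,0,0,0,0,-0.003,-1]
    - [0,0,0,0,0,-0.003,-1]

```text
t: 23.05
position: [0.4988, 0.1722, 0.094]
tcp_rot: [3.141, 0.0, 1.738]
contact_force: [-2.8, -0.8, 10.9]
opening: -0.0001
grasp_force: 5.3
```

```bash
python3 - <<'E'
from h import *
stand()
E
```

```text
scene base n 1542 sd 0.0017 h centre 0.0340 at A 0.0341 at B 0.0339 rock 0.0006
  A 3 wing top over counter 0.0640 over base 0.0299 centre [0.5056 0.183 ] yaw 140.7 ext 0.026 bay [-0.047   0.1816]
  B 90 wing top over counter 0.0738 over base 0.0399 centre [ 0.6418 -0.1658] yaw -80.6 ext 0.042 bay [ 0.0709 -0.1737]
top base n 1202 sd 0.0021 h centre 0.0339 at A 0.0337 at B 0.0341 rock -0.0019
  B 48 wing top over counter 0.0763 over base 0.0422 centre [ 0.6389 -0.1645] yaw 98.0 ext 0.042 bay [ 0.0681 -0.1722]
```

Emit:
apply_moves:
  commands:
    - [0,0,0,0,0,0.06,0]
    - [0,0,0.127,-0.011,0.0095,0.08,0]
    - [0,0,0.127,-0.011,0.0095,0.08,0]
    - [0,0,0.127,-0.011,0.0095,0.08,0]
    - [0,0,0.127,-0.011,0.0095,0,0]
    - [0,0,0.127,-0.011,0.0095,-0.06,0]
    - [0,0,0.127,-0.011,0.0095,-0.06,0]
    - [0,0,0.127,-0.011,0.0095,-0.06,-1]

```text
t: 24.15
position: [0.4946, 0.176, 0.0689]
tcp_rot: [3.141, 0.0, 1.936]
contact_force: [-0.1, 0.5, -0.3]
opening: 0.0257
grasp_force: 0.0
```

Emit:
apply_moves:
  commands:
    - [0,0,0,0,0,0,-1]
    - [0,0,0,0,0,0,-1]
    - [0,0,0,0,0,0,-1]
    - [0,0,0,0,0,0,-1]

```text
t: 24.65
position: [0.4935, 0.1755, 0.0695]
tcp_rot: [-3.14, 0.001, 1.936]
contact_force: [-4.3, -1.8, 5.9]
opening: 0.0135
grasp_force: 40.1
```

```bash
python3 - <<'E'
from h import *
s=readout.read_state(); print(s['ft_torque'],s['tcp_rot'],s['contact_force'])
E
```

```text
[-0.47402859  1.01293086 -0.13810914] [-3.14019794e+00  6.18783101e-04  1.93640021e+00] [-4.32777358 -1.78062202  5.8686839 ]
```

Emit:
apply_moves:
  commands:
    - [0,0,-0.04,0,0,0,-1]
    - [0,0,-0.06,0,0,0,-1]

```text
t: 24.9
position: [0.4934, 0.1755, 0.0696]
tcp_rot: [-3.14, 0.001, 1.842]
contact_force: [-4.1, -2.4, 5.9]
opening: 0.0135
grasp_force: 39.6
```

```bash
python3 - <<'E'
from h import *
s=readout.read_state(); print(s['ft_torque'],s['tcp_rot'],s['contact_force'])
stand()
E
```

```text
[-0.53324527  1.00601751  0.21569541] [-3.14011844e+00  9.61758854e-04  1.84221960e+00] [-4.05336439 -2.39304145  5.90657357]
scene base n 1566 sd 0.0017 h centre 0.0340 at A 0.0339 at B 0.0341 rock -0.0009
  A 5 wing top over counter 0.0605 over base 0.0267 centre [0.5116 0.1802] yaw -64.0 ext 0.013 bay [-0.0412  0.1786]
  B 91 wing top over counter 0.0736 over base 0.0396 centre [ 0.6419 -0.1657] yaw -79.3 ext 0.043 bay [ 0.071  -0.1736]
top base n 1254 sd 0.002 h centre 0.0342 at A 0.0342 at B 0.0342 rock 0.0002
  B 49 wing top over counter 0.0756 over base 0.0415 centre [ 0.6392 -0.166 ] yaw 97.1 ext 0.042 bay [ 0.0683 -0.1738]
```

Emit:
apply_moves:
  commands:
    - [0,0,0,0,0,0,0]
    - [0,0,0,0,0,0,0]
    - [0,0,0,0,0,0.15,0]
    - [0,0,0,0,0,0.3,0]
    - [0,0,0,-0.1,0.3,0.3,0]
    - [0,0,0,-0.1,0.3,0.3,0]

```text
t: 25.75
position: [0.4562, 0.2961, 0.1907]
tcp_rot: [3.137, -0.001, 1.84]
contact_force: [1.1, 0.5, 0.1]
opening: 0.0425
grasp_force: 0.0
```

```bash
cat >> h.py <<'E'
O=np.array([.5628,.004]); YAW=.0517
Rb=np.array([[np.cos(YAW),-np.sin(YAW)],[np.sin(YAW),np.cos(YAW)]])
tow=lambda q:np.asarray(q)@Rb.T+O
tob=lambda p:(np.asarray(p)[...,:2]-O)@Rb
def parts(tag=None):
    for n in('scene','top'):
        f=grab(n); W=cloud(f); H=cv2.cvtColor(f['image'],cv2.COLOR_RGB2HSV)
        q=tob(W); z=W[...,2]; v,u=np.mgrid[:480,:640]
        inb=(abs(q[...,1])<.16)&(q[...,0]>-.085)&(q[...,0]<.09)
        red=inb&((H[...,0]<7)|(H[...,0]>174))&(H[...,1]>180)&(H[...,2]>90)
        wh=inb&(H[...,1]<50)&(H[...,2]>120)&(q[...,0]<-.035)&(z>.03)
        gr=inb&(H[...,1]<90)&(H[...,2]>40)&(q[...,0]>-.03)&(q[...,0]<.03)&(z>.06)
        for nm,m in(('redhi',red&(z>.098)),('redpiv',red&(q[...,0]>.05)),('arm',red&(z>.07)&(z<.095)),('mark',red&(z<.06)&(q[...,0]<-.04)),('white',wh),('plate',gr)):
            if m.sum(): print(n,nm,m.sum(),'bay',np.median(q[m],0).round(4),'mean',q[m].mean(0).round(4),'lo',q[m].min(0).round(3),'hi',q[m].max(0).round(3),'z',np.median(z[m]).round(4),z[m].max().round(3),'px',u[m].mean().round(1),v[m].mean().round(1))
        if tag:
            c=proj(f,[O[0],O[1]+.03,.05])[0].astype(int); I=f['image'][c[1]-48:c[1]+48,c[0]-64:c[0]+64,::-1]
            cv2.imwrite(f'pics/{tag}_{n}.png',cv2.resize(I,None,fx=6,fy=6,interpolation=cv2.INTER_CUBIC))
E
python3 - <<'E'
from h import *
parts('p1'); stand(O,YAW)
E
```

```text
scene redhi 36 bay [-0.0194  0.0138] mean [-0.0191  0.0136] lo [-0.028  0.007] hi [-0.011  0.024] z 0.1089 0.114 px 324.4 229.9
scene redpiv 53 bay [0.062  0.0083] mean [0.0618 0.0079] lo [ 0.05  -0.003] hi [0.073 0.019] z 0.0843 0.089 px 336.5 257.1
scene arm 157 bay [0.0319 0.0103] mean [0.0292 0.0101] lo [-0.022 -0.003] hi [0.073 0.022] z 0.0845 0.094 px 331.5 248.5
scene mark 40 bay [-0.0537  0.0937] mean [-0.0561  0.0883] lo [-0.077  0.023] hi [-0.04   0.102] z 0.0403 0.048 px 341.2 230.4
scene white 13 bay [-0.0565 -0.0164] mean [-0.055  -0.0161] lo [-0.07 -0.02] hi [-0.037 -0.012] z 0.0506 0.071 px 308.5 238.8
scene plate 97 bay [ 0.0022 -0.0175] mean [ 0.0014 -0.0165] lo [-0.03 -0.02] hi [ 0.03  -0.009] z 0.0733 0.078 px 317.6 248.0
top redhi 18 bay [-0.0229  0.0126] mean [-0.0232  0.013 ] lo [-0.03   0.006] hi [-0.016  0.019] z 0.1079 0.112 px 316.8 238.3
top redpiv 42 bay [0.0593 0.0086] mean [0.0595 0.0086] lo [ 0.05  -0.003] hi [0.069 0.02 ] z 0.0825 0.092 px 317.5 213.8
top arm 121 bay [0.0396 0.0101] mean [0.0349 0.0097] lo [-0.023 -0.003] hi [0.069 0.02 ] z 0.0827 0.09
[... 206 characters left out ...]
069 -0.018] hi [-0.036 -0.014] z 0.0467 0.079 px 326.4 250.2
top plate 50 bay [-0.0018 -0.016 ] mean [-0.0017 -0.016 ] lo [-0.027 -0.02 ] hi [ 0.028 -0.012] z 0.0733 0.078 px 325.9 233.1
scene base n 1545 sd 0.0017 h centre 0.0340 at A 0.0340 at B 0.0340 rock 0.0000
  B 91 wing top over counter 0.0739 over base 0.0399 centre [ 0.642  -0.1656] yaw -79.2 ext 0.043 bay [ 0.0704 -0.1735]
top base n 1352 sd 0.002 h centre 0.0340 at A 0.0339 at B 0.0341 rock -0.0012
  A 33 wing top over counter 0.0749 over base 0.0410 centre [0.4914 0.1755] yaw -76.6 ext 0.038 bay [-0.0624  0.1749]
  B 52 wing top over counter 0.0753 over base 0.0412 centre [ 0.6387 -0.1663] yaw -80.0 ext 0.042 bay [ 0.067 -0.174]
```

View pics/p1_scene.png

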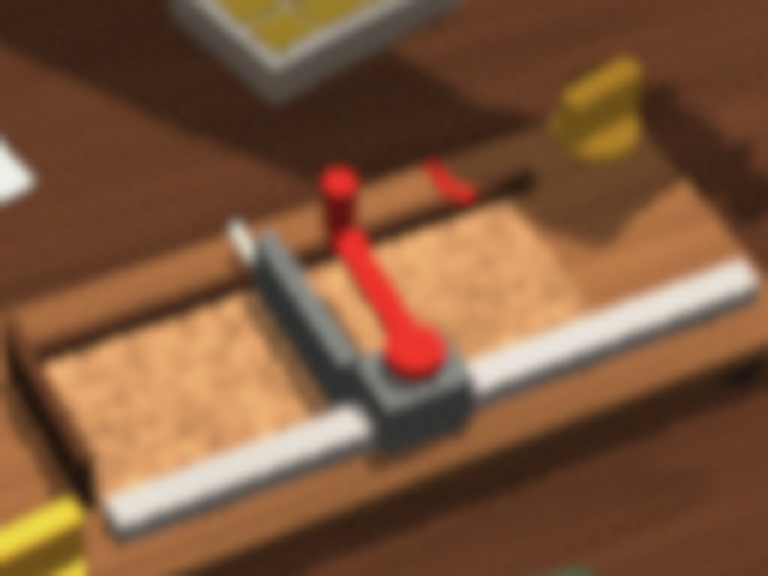

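Scene crop: stand level, pointer (240,235), plate (300,300), lever knob (340,185), pivot (412,345), mark (450,185). Next: the lever; pinch the knob and swing it.

Emit:
apply_moves:
  commands:
    - [0,0,0.824,0.212,-0.7,-0.05,0]
    - [0,0,0.824,0.212,-0.7,-0.05,0]
    - [0,0,0.824,0.212,-0.7,-0.05,0]
    - [0,0,0.824,0.212,-0.7,-0.05,0]
    - [0,0,0.824,0.212,-0.7,-0.05,0]
    - [0,0,0.824,0.212,-0.7,-0.05,0]
    - [0,0,0.824,0.212,-0.7,-0.05,0]
    - [0,0,0.824,0.212,-0.7,-0.05,0]

```text
t: 26.95
position: [0.5394, 0.0122, 0.1684]
tcp_rot: [-3.141, -0.0, 3.137]
contact_force: [0.1, -0.0, 0.7]
opening: 0.0424
grasp_force: 0.0
```

Emit:
apply_moves:
  commands:
    - [0,0,0,0,0,0,0]
    - [0,0,0,0,0,0,0]

```text
t: 27.2
position: [0.5394, 0.0138, 0.1685]
tcp_rot: [-3.141, -0.0, 3.135]
contact_force: [0.4, -0.4, 0.6]
opening: 0.0431
grasp_force: 0.0
```

Emit:
apply_moves:
  commands:
    - [0,0,0,0.004,0.006,-0.08,0]
    - [0,0,0,0.004,0.006,-0.146,0]
    - [0,0,0,0.004,0.006,-0.146,0]
    - [0,0,0,0.004,0.006,-0.146,-1]
    - [0,0,0,0.004,0.006,-0.146,-1]
    - [0,0,0,0.004,0.006,-0.146,-1]
    - [0,0,0,0.004,0.006,-0.146,-1]

```text
t: 28.08
position: [0.5422, 0.0169, 0.1115]
tcp_rot: [-3.141, 0.002, 3.137]
contact_force: [-0.5, -0.2, 4.5]
opening: 0.0144
grasp_force: 39.3
```

Emit:
apply_moves:
  commands:
    - [0,0,-0.115,0.0035,0.036,0.002,-1]
    - [0,0,-0.229,0.0135,0.071,0.002,-1]
    - [0,0,-0.344,0.029,0.103,0.002,-1]
    - [0,0,-0.458,0.051,0.132,0.002,-1]
    - [0,0,-0.573,0.077,0.157,0.002,-1]
    - [0,0,-0.688,0.1075,0.176,0.002,-1]
    - [0,0,-0.802,0.141,0.19,0.002,-1]
    - [0,0,-0.917,0.176,0.198,0.002,-1]

```text
t: 29.08
position: [0.6113, 0.0958, 0.1114]
tcp_rot: [-3.14, 0.002, 1.691]
contact_force: [-2.2, -3.6, 4.3]
opening: 0.0142
grasp_force: 39.7
```

```bash
python3 - <<'E'
from h import *
s=readout.read_state(); print({k:np.round(v,3) for k,v in s.items() if k!='joint_torque'}); parts()
E
```

```text
{'t': np.float64(29.075), 'joints': array([ 0.052,  0.371, -0.212,  0.989, -0.002,  1.503]), 'qvel': array([ 0.028,  0.182,  0.268,  0.082, -0.024,  1.46 ]), 'position': array([0.611, 0.096, 0.111]), 'tcp_rot': array([-3.140e+00,  2.000e-03,  1.691e+00]), 'contact_force': array([-2.185, -3.624,  4.298]), 'ft_torque': array([-0.654,  0.461, -0.014]), 'grasp_force': np.float64(39.658), 'opening': np.float64(0.014)}
scene redpiv 135 bay [0.059  0.0293] mean [0.0596 0.0322] lo [ 0.05  -0.002] hi [0.072 0.081] z 0.0843 0.089 px 344.3 253.5
scene arm 140 bay [0.0586 0.0292] mean [0.0592 0.0326] lo [ 0.048 -0.002] hi [0.072 0.082] z 0.0843 0.089 px 344.4 253.3
scene mark 30 bay [-0.0591  0.0934] mean [-0.0577  0.0933] lo [-0.08   0.083] hi [-0.041  0.099] z 0.0388 0.048 px 342.5 229.5
scene white 13 bay [-0.0479  0.1296] mean [-0.0478  0.1078] lo [-0.057 -0.016] hi [-0.035  0.133] z 0.5862 0.591 px 364.0 69.0
scene plate 1952 bay [0.0009 0.0621] mean [0.0011 0.0683] lo [-0.03  -0.021] hi [0.03  0.132] z 0.5461 0.584 px 357.4 86.5
top redpiv 94 bay [0.0577 0.023 ] mean [0.0583 0.0272] lo [ 0.05  -0.003] hi [0.074 0.064] z 0.083 0.089 px 311.7 214.4
top arm 111 bay [0.0561 0.0228] mean [0.0563 0.0259] lo [ 0.046 -0.003] hi [0.069 0.064] z 0.0833 0.091 px 312.1 214.9
top white 3 bay [-0.0492 -0.0147] mean [-0.0495 -0.0146] lo [-0.053 -0.015] hi [-0.046 -0.014] z 0.0502 0.053 px 326.0 249.0
top plate 981 bay [0.0014 0.0824] mean [0.0007 0.0802] lo [-0.03 -0.02] hi [0.03  0.131] z 0.5526 0.582 px 281.6 197.1
```

Emit:
apply_moves:
  commands:
    - [0,0,0,0,0,0,-1]
    - [0,0,0,-0.003,0.05,0,-1]
    - [0,0,0,-0.0055,0.11,0,-1]
    - [0,0,0,-0.0085,0.17,0,-1]
    - [0,0,0,-0.0115,0.23,0,-1]
    - [0,0,0,-0.0135,0.262,0,-1]
    - [0,0,0,-0.0135,0.262,0,-1]
    - [0,0,0,-0.0135,0.262,0,-1]
  force: 70

```text
t: 30.18
position: [0.6063, 0.2005, 0.1115]
tcp_rot: [3.141, 0.0, 1.697]
contact_force: [0.8, -2.2, 4.5]
opening: 0.0133
grasp_force: 68.6
```

```bash
sed -i "s/&(z>.03)$/\&(z>.03)\&(z<.09)/; s/&(z>.06)$/\&(z>.06)\&(z<.085)/" h.py; python3 - <<'E'
from h import *
s=readout.read_state(); print({k:np.round(v,3) for k,v in s.items() if k in('position','contact_force','opening','tcp_rot')}); parts('p2')
E
```

```text
{'position': array([0.606, 0.201, 0.112]), 'tcp_rot': array([3.141, 0.   , 1.697]), 'contact_force': array([ 0.778, -2.183,  4.541]), 'opening': np.float64(0.013)}
scene redpiv 110 bay [0.06   0.1248] mean [0.0602 0.1277] lo [0.05  0.102] hi [0.072 0.16 ] z 0.0841 0.088 px 375.9 241.9
scene arm 116 bay [0.0598 0.1241] mean [0.0596 0.1275] lo [0.046 0.102] hi [0.072 0.16 ] z 0.0841 0.088 px 375.8 241.8
scene plate 87 bay [0.0002 0.0866] mean [0.     0.0875] lo [-0.029  0.084] hi [0.029 0.094] z 0.0724 0.079 px 351.4 235.7
top redpiv 86 bay [0.057  0.1274] mean [0.0578 0.1287] lo [0.05  0.102] hi [0.07 0.16] z 0.0824 0.09 px 279.7 215.6
top arm 101 bay [0.0561 0.1243] mean [0.0563 0.1272] lo [0.046 0.102] hi [0.07 0.16] z 0.0827 0.09 px 280.1 216.0
top mark 18 bay [-0.0684  0.0953] mean [-0.0639  0.0944] lo [-0.079  0.089] hi [-0.045  0.098] z 0.0367 0.046 px 292.3 255.1
top plate 54 bay [-0.0014  0.0883] mean [-0.001   0.0884] lo [-0.03   0.085] hi [0.028 0.092] z 0.0725 0.08 px 293.0 234.0
```

View pics/p2_scene.png

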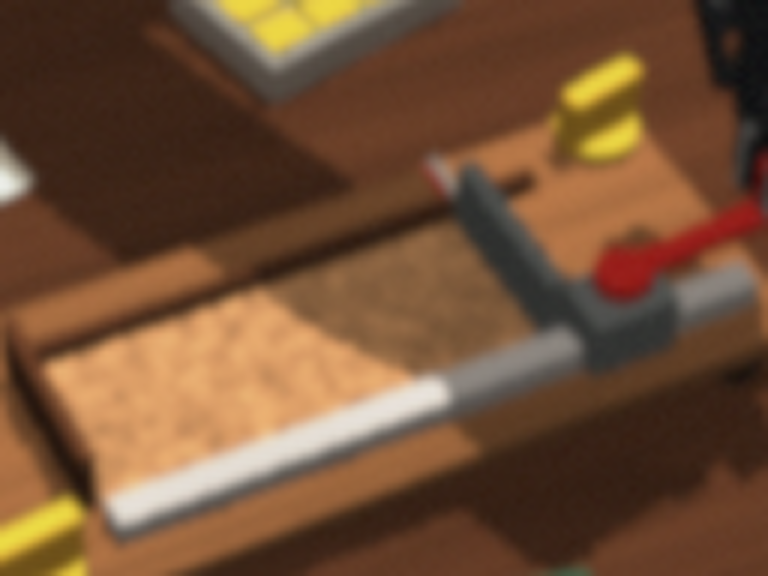

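Pointer (crop 440,175) is almost on the mark; 5–6 mm more in +y, then swing back.

Emit:
apply_moves:
  commands:
    - [0,0,0,-0.0003,0.007,0,-1]
    - [0,0,0,-0.0007,0.0137,0,-1]
    - [0,0,0,-0.0007,0.0137,0,-1]

```text
t: 30.65
position: [0.6061, 0.2048, 0.1115]
tcp_rot: [3.141, 0.003, 1.696]
contact_force: [0.4, -5.7, 6.3]
opening: 0.0133
grasp_force: 68.7
```

```bash
python3 - <<'E'
from h import *
s=readout.read_state(); print(s['position'],s['contact_force']); parts()
E
```

```text
[0.60613071 0.20475266 0.11145788] [ 0.37344361 -5.68779503  6.34079579]
scene redpiv 101 bay [0.0596 0.1254] mean [0.0604 0.1291] lo [0.05  0.105] hi [0.072 0.159] z 0.084 0.09 px 376.4 241.8
scene arm 106 bay [0.0595 0.1256] mean [0.0598 0.1291] lo [0.047 0.105] hi [0.072 0.159] z 0.084 0.09 px 376.3 241.7
scene mark 7 bay [-0.0688  0.0906] mean [-0.0638  0.0895] lo [-0.073  0.084] hi [-0.049  0.092] z 0.0367 0.045 px 340.3 229.1
scene plate 89 bay [-0.0009  0.0905] mean [-0.0002  0.0913] lo [-0.029  0.087] hi [0.029 0.099] z 0.0725 0.079 px 352.5 235.2
top redpiv 81 bay [0.0579 0.1276] mean [0.0582 0.13  ] lo [0.05  0.105] hi [0.069 0.16 ] z 0.0826 0.088 px 279.3 215.5
top arm 96 bay [0.0563 0.1247] mean [0.0565 0.1292] lo [0.043 0.105] hi [0.069 0.16 ] z 0.0826 0.088 px 279.5 216.0
top mark 10 bay [-0.0728  0.0928] mean [-0.0689  0.0934] lo [-0.079  0.089] hi [-0.045  0.098] z 0.0337 0.047 px 292.7 256.7
top plate 56 bay [-0.0011  0.0921] mean [-0.0008  0.0926] lo [-0.03   0.089] hi [0.028 0.098] z 0.0715 0.081 px 291.7 234.1
```

Emit:
apply_moves:
  commands:
    - [0,0,0,-0.0003,0.005,0,-1]
    - [0,0,0,-0.0003,0.005,0,-1]
    - [0,0,0,-0.0003,0.005,0,-1]

```text
t: 31.12
position: [0.6061, 0.2066, 0.1114]
tcp_rot: [3.141, 0.003, 1.696]
contact_force: [-0.4, -6.9, 5.4]
opening: 0.0131
grasp_force: 68.7
```

Emit:
apply_moves:
  commands:
    - [0,0,0.115,-0.035,-0.011,0,-1]
    - [0,0,0.229,-0.0685,-0.025,0,-1]
    - [0,0,0.344,-0.099,-0.044,0,-1]
    - [0,0,0.458,-0.125,-0.069,0,-1]
    - [0,0,0.573,-0.147,-0.098,0,-1]
    - [0,0,0.688,-0.1625,-0.13,0,-1]
    - [0,0,0.802,-0.1725,-0.165,0,-1]
    - [0,0,0.9,-0.176,-0.2,0,-1]

```text
t: 32.12
position: [0.5363, 0.1294, 0.1116]
tcp_rot: [3.137, 0.003, 3.117]
contact_force: [2.4, 3.5, 2.2]
opening: 0.0133
grasp_force: 68.4
```

Emit:
apply_moves:
  commands:
    - [0,0,0.05,0,-0.014,0,-1]
    - [0,0,0.05,0,-0.014,0,-1]

```text
t: 32.38
position: [0.5364, 0.1232, 0.1116]
tcp_rot: [3.14, 0.003, -3.095]
contact_force: [2.3, -0.7, 3.7]
opening: 0.0131
grasp_force: 68.6
```

```bash
python3 - <<'E'
from h import *
s=readout.read_state(); print(s['position'],s['contact_force'],s['tcp_rot']); parts()
E
```

```text
[0.53644559 0.12316513 0.11160691] [ 2.30860689 -0.73473095  3.7063921 ] [ 3.13962776e+00  2.80580806e-03 -3.09450693e+00]
scene redhi 7 bay [-0.0161  0.1228] mean [-0.0164  0.1223] lo [-0.021  0.12 ] hi [-0.015  0.124] z 0.109 0.113 px 360.4 217.7
scene redpiv 55 bay [0.0621 0.1184] mean [0.0614 0.1189] lo [0.051 0.108] hi [0.073 0.13 ] z 0.0843 0.089 px 373.4 243.2
scene arm 155 bay [0.0363 0.1187] mean [0.0334 0.1192] lo [-0.017  0.108] hi [0.073 0.13 ] z 0.084 0.089 px 368.1 236.5
scene mark 8 bay [-0.0677  0.092 ] mean [-0.0665  0.0917] lo [-0.081  0.086] hi [-0.048  0.095] z 0.0356 0.045 px 340.5 228.5
scene white 8 bay [-0.0526  0.0952] mean [-0.0529  0.0952] lo [-0.071  0.091] hi [-0.036  0.099] z 0.0497 0.066 px 344.1 227.1
scene plate 92 bay [0.0018 0.0926] mean [0.0007 0.0936] lo [-0.029  0.089] hi [0.029 0.102] z 0.0729 0.079 px 353.4 235.1
top mark 7 bay [-0.0734  0.0927] mean [-0.0673  0.0923] lo [-0.079  0.088] hi [-0.046  0.096] z 0.0361 0.047 px 293.0 256.1
top white 14 bay [-0.0513  0.0946] mean [-0.0526  0.0952] lo [-0.068  0.092] hi [-0.042  0.098] z 0.0481 0.053 px 291.8 251.2
top plate 16 bay [0.0176 0.0943] mean [0.007  0.0938] lo [-0.03   0.091] hi [0.029 0.099] z 0.0715 0.08 px 291.2 231.6
```

Emit:
apply_moves:
  commands:
    - [0,0,0,0,0,0,0]
    - [0,0,0,0,0,0,0]
    - [0,0,0,0,0,0.15,0.5]
    - [0,0,0,-0.1,0.1,0.3,1]
    - [0,0,0,-0.2,0.4,0.3,1]
    - [0,0,0,-0.2,0.4,0.3,1]
    - [0,0,0,-0.2,0.4,0.3,1]

```text
t: 33.35
position: [0.453, 0.2853, 0.2307]
tcp_rot: [3.141, -0.002, -3.09]
contact_force: [0.1, -0.1, -0.6]
opening: 0.0854
grasp_force: 0.0
```

```bash
cat >> h.py <<'E'
def tins():
    for n in('scene','top'):
        f=grab(n); W=cloud(f); H=cv2.cvtColor(f['image'],cv2.COLOR_RGB2HSV)
        m=cv2.inRange(H,(45,60,30),(90,255,255)); k,l,s,c=cv2.connectedComponentsWithStats(m)
        for i in range(1,k):
            p=W[l==i]; p=p[np.isfinite(p[:,0])]; p=p[(p[:,2]>.04)&(p[:,2]<.13)]
            if 60<s[i,4]<600 and len(p)>40:
                tz=np.percentile(p[:,2],90); t=p[p[:,2]>tz-.008]
                print(n,'tin',c[i].round(1),len(t),'minmax mid',((t.min(0)+t.max(0))/2).round(4),'mean',t.mean(0).round(4),'ext',np.ptp(t,axis=0).round(3),'top',tz.round(4))
E
python3 - <<'E'
from h import *
s=readout.read_state(); print(s['position'],s['tcp_rot'],s['joints']); parts('p3');stand(O,YAW); tins()
E
```

```text
[0.45304306 0.28530899 0.2307419 ] [ 3.14148506e+00 -1.61929922e-03 -3.08982738e+00] [ 4.40889448e-01  1.32628186e-01 -2.52918896e-01  1.18670667e+00
  7.13874530e-04  3.89123738e-01]
scene redhi 36 bay [-0.0185  0.1182] mean [-0.0197  0.118 ] lo [-0.029  0.11 ] hi [-0.014  0.126] z 0.1081 0.114 px 358.4 218.1
scene redpiv 58 bay [0.0614 0.1186] mean [0.0615 0.1186] lo [0.05  0.108] hi [0.072 0.131] z 0.0848 0.088 px 373.3 243.3
scene arm 176 bay [0.031  0.1181] mean [0.0289 0.1188] lo [-0.025  0.108] hi [0.072 0.131] z 0.0846 0.094 px 367.1 235.4
scene mark 15 bay [-0.0613  0.0923] mean [-0.0605  0.1081] lo [-0.077  0.086] hi [-0.045  0.158] z 0.0364 0.046 px 346.5 228.1
scene white 1 bay [-0.04    0.0994] mean [-0.04    0.0994] lo [-0.04   0.099] hi [-0.04   0.099] z 0.0708 0.071 px 348.0 225.0
scene plate 102 bay [0.0014 0.0934] mean [0.0005 0.0943] lo [-0.03   0.089] hi [0.03  0.101] z 0.0729 0.079 px 353.6 234.7
top redhi 23 bay [-0.0223  0.1202] mean [-0.023  0.12 ] lo [-0.03   0.114] hi [-0.016  0.127] z 0.1077 0.113 px 282.2 239.4
top redpiv 43 bay [0.0595 0.1211] mean [0.059
[... 764 characters left out ...]

top base n 1360 sd 0.002 h centre 0.0338 at A 0.0336 at B 0.0341 rock -0.0022
  A 31 wing top over counter 0.0751 over base 0.0416 centre [0.4908 0.176 ] yaw 109.3 ext 0.038 bay [-0.063   0.1755]
  B 52 wing top over counter 0.0747 over base 0.0406 centre [ 0.6394 -0.1661] yaw 98.2 ext 0.043 bay [ 0.0677 -0.1738]
scene tin [413.3 196.7] 149 minmax mid [0.4778 0.3397 0.0638] mean [0.478  0.3393 0.0641] ext [0.045 0.051 0.01 ] top 0.0668
scene tin [185.1 248.8] 214 minmax mid [ 0.4207 -0.3353  0.0652] mean [ 0.4223 -0.3356  0.0649] ext [0.047 0.049 0.012] top 0.0673
top tin [428.7 280.7] 190 minmax mid [ 0.4185 -0.335   0.0657] mean [ 0.4179 -0.3361  0.0638] ext [0.047 0.049 0.013] top 0.0673
```

View pics/p3_scene.png

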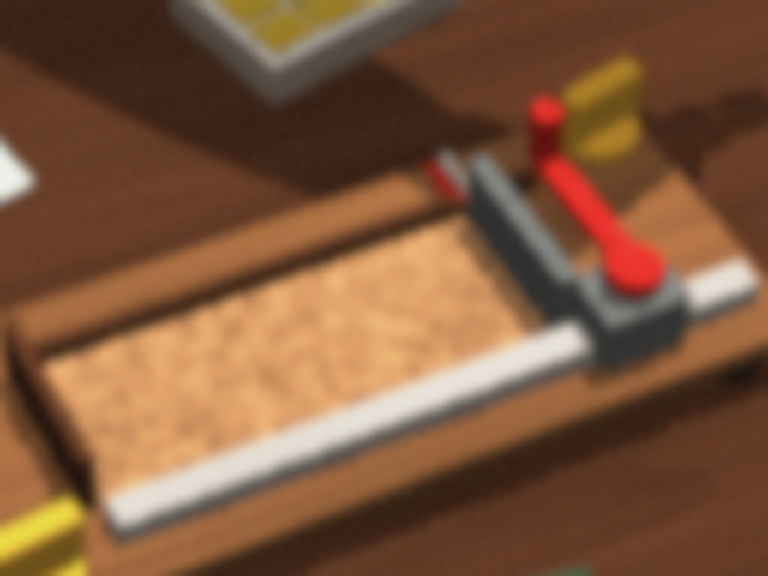

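View pics/p3_top.png

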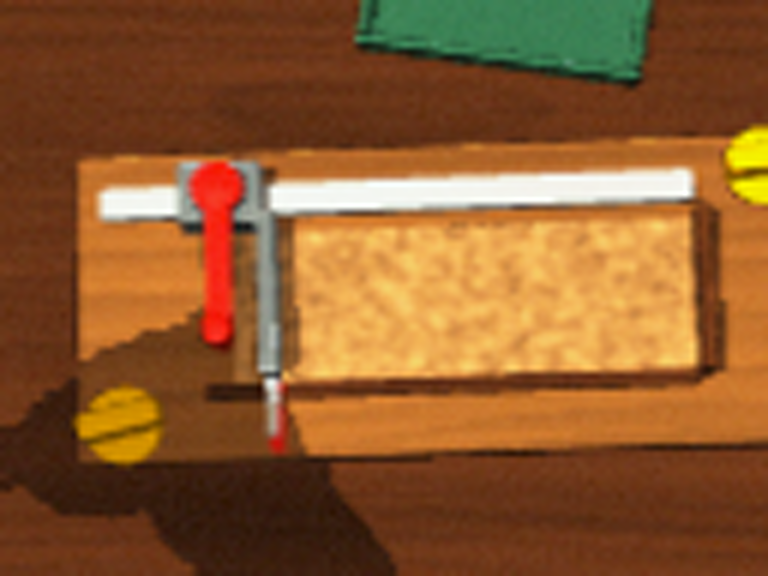

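Scene crop: lever back across the stand (knob 545,115), pointer (450,165) on the red mark; top crop: pointer (272,400) over mark (278,440). The left tin has been knocked to about (0.478, 0.340). Stop done; go for that tin.

Emit:
apply_moves:
  commands:
    - [0,0,0.9,0.0625,0.137,-0.2,1]
    - [0,0,0.9,0.0625,0.137,-0.2,1]
    - [0,0,0.9,0.0625,0.137,-0.2,1]
    - [0,0,0.9,0.0625,0.137,-0.2,1]
    - [0,0,0.9,0.0625,0.137,-0.2,1]
    - [0,0,0.9,0.0625,0.137,-0.2,1]
    - [0,0,0.9,0.0625,0.137,-0.2,1]
    - [0,0,0.9,0.0625,0.137,-0.2,1]

```text
t: 34.65
position: [0.481, 0.336, 0.1505]
tcp_rot: [3.141, -0.001, -1.679]
contact_force: [-0.4, 0.2, -0.1]
opening: 0.0851
grasp_force: 0.0
```

```bash
python3 - <<'E'
from h import *
f=grab('scene'); s=readout.read_state(); print(s['position'],s['tcp_rot'],s['joints'])
I=f['image'][120:240,340:500,::-1]; cv2.imwrite('pics/t1.png',cv2.resize(I,None,fx=5,fy=5,interpolation=cv2.INTER_CUBIC)); tins()
W=cloud(f);q=tob(W);m=(abs(q[...,0])<.025)&(q[...,1]>-.11)&(q[...,1]<.06)&(W[...,2]<.06);print('cork z',np.median(W[m][:,2]), W[m][:,2].std())
E
```

```text
[0.48098907 0.33602152 0.1505538 ] [ 3.14091924e+00 -7.53750448e-04 -1.67757423e+00] [ 4.99745475e-01  2.82474298e-01 -2.44984571e-01  1.04432041e+00
 -2.35451791e-04 -9.64272583e-01]
scene tin [413.3 196.7] 147 minmax mid [0.4775 0.3402 0.0653] mean [0.4784 0.3397 0.0642] ext [0.05  0.049 0.013] top 0.0668
scene tin [185.1 248.8] 210 minmax mid [ 0.4217 -0.3353  0.065 ] mean [ 0.4223 -0.3358  0.0652] ext [0.051 0.049 0.009] top 0.0677
top tin [215.  259.5] 147 minmax mid [0.4728 0.337  0.0656] mean [0.4722 0.337  0.0636] ext [0.048 0.044 0.013] top 0.0671
top tin [428.7 280.7] 187 minmax mid [ 0.4186 -0.3354  0.0657] mean [ 0.4182 -0.3354  0.0642] ext [0.047 0.048 0.012] top 0.0679
cork z 0.03560064919444731 0.0018983051052929077
```

View pics/t1.png

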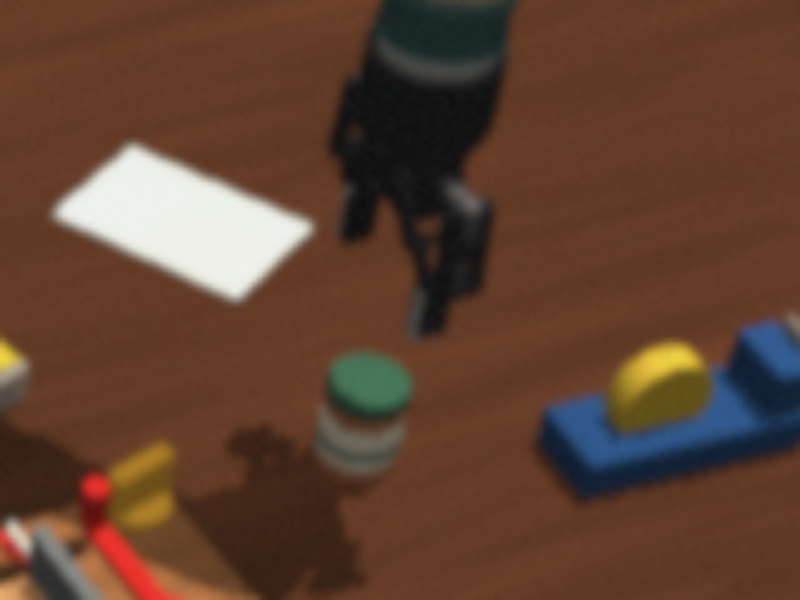

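Tin (crop 365,400) upright below the open jaws. Descend, grip, lift.

Emit:
apply_moves:
  commands:
    - [0,0,0.1,-0.0125,0.0075,-0.06,1]
    - [0,0,0.1,-0.0125,0.0075,-0.16,1]
    - [0,0,0.1,-0.0125,0.0075,-0.264,1]
    - [0,0,0.1,-0.0125,0.0075,-0.264,1]
    - [0,0,0.1,-0.0125,0.0075,-0.264,-1]
    - [0,0,0.1,-0.0125,0.0075,-0.264,-1]
    - [0,0,0.1,-0.0125,0.0075,-0.264,-1]
    - [0,0,0.1,-0.0125,0.0075,-0.264,-1]
  force: 60

```text
t: 35.8
position: [0.4773, 0.3417, 0.0479]
tcp_rot: [-3.137, 0.002, -1.523]
contact_force: [0.1, 0.0, 7.4]
opening: 0.0488
grasp_force: 62.3
```

Emit:
apply_moves:
  commands:
    - [0,0,0,0,0,0.1,-1]
    - [0,0,0,0,0,0.2,-1]
    - [0,0,0,0,0,0.32,-1]
    - [0,0,0,0,0,0.32,-1]
    - [0,0,0,0,0,0.32,-1]

```text
t: 36.42
position: [0.4747, 0.3404, 0.1729]
tcp_rot: [3.141, -0.0, -1.523]
contact_force: [0.2, 0.4, -3.0]
opening: 0.0489
grasp_force: 62.7
```

Emit:
apply_moves:
  commands:
    - [0,0,0,0.03,-0.11,0.05,-1]
    - [0,0,0,0.06,-0.23,0.05,-1]
    - [0,0,0,0.1,-0.36,0.05,-1]
    - [0,0,0,0.14,-0.5,0.05,-1]
    - [0,0,0,0.18,-0.64,0.05,-1]
    - [0,0,0,0.218,-0.76,0.05,-1]
    - [0,0,0,0.218,-0.791,0.05,-1]
    - [0,0,0,0.218,-0.791,0.05,-1]

```text
t: 37.42
position: [0.561, 0.0239, 0.1915]
tcp_rot: [3.138, 0.001, -1.525]
contact_force: [-0.3, 0.8, -1.8]
opening: 0.0488
grasp_force: 62.7
```

Emit:
apply_moves:
  commands:
    - [0,0,0,0,0,-0.1,-1]
    - [0,0,0,0,0,-0.2,-1]
    - [0,0,0,0,0,-0.2,-1]

```text
t: 37.8
position: [0.5577, 0.0262, 0.1094]
tcp_rot: [3.131, 0.002, -1.521]
contact_force: [-0.9, -0.0, -2.3]
opening: 0.0488
grasp_force: 62.9
```

Emit:
apply_moves:
  commands:
    - [0,0,0,0.01,-0.005,-0.03,-1]
    - [0,0,0,0.01,-0.005,-0.058,-1]
    - [0,0,0,0.01,-0.005,-0.058,-1]
    - [0,0,0,0.01,-0.005,-0.062,-1]
    - [0,0,0,0.01,-0.005,-0.066,-1]
    - [0,0,0,0.01,-0.005,-0.066,-1]

```text
t: 38.55
position: [0.5666, 0.0222, 0.0872]
tcp_rot: [-3.141, -0.0, -1.524]
contact_force: [0.1, -0.5, -2.0]
opening: 0.049
grasp_force: 62.9
```

Emit:
apply_moves:
  commands:
    - [0,0,0,-0.008,0,-0.004,-1]
    - [0,0,0,-0.01,0,-0.008,-1]
    - [0,0,0,-0.01,0,-0.01,-1]
    - [0,0,0,-0.01,0,-0.01,-1]

```text
t: 39.05
position: [0.5625, 0.0222, 0.0829]
tcp_rot: [3.141, -0.0, -1.523]
contact_force: [-0.9, 0.3, -2.4]
opening: 0.049
grasp_force: 62.9
```

Emit:
apply_moves:
  commands:
    - [0,0,0,0,0,-0.004,-1]
    - [0,0,0,0,0,-0.004,-1]

```text
t: 39.3
position: [0.5628, 0.0222, 0.082]
tcp_rot: [-3.141, -0.0, -1.523]
contact_force: [-1.2, -0.2, 2.1]
opening: 0.0488
grasp_force: 63.3
```

Emit:
apply_moves:
  commands:
    - [0,0,0,0,0,0,0.3]
    - [0,0,0,0,0,0,0.6]
    - [0,0,0,0,0,0,0.8]
    - [0,0,0,0,0,0,0.8]
    - [0,0,0,0,0,0.1,1]
    - [0,0,0,0,0,0.25,1]
    - [0,0,0,-0.1,-0.1,0.35,1]
    - [0,0,0,-0.15,-0.25,0.35,1]

```text
t: 40.3
position: [0.506, -0.0727, 0.225]
tcp_rot: [-3.135, -0.002, -1.52]
contact_force: [1.6, -0.5, -0.7]
opening: 0.0853
grasp_force: 0.0
```

Emit:
apply_moves:
  commands:
    - [0,0,0,-0.19,-0.5,-0.1,1]
    - [0,0,0,-0.19,-0.63,-0.1,1]
    - [0,0,0,-0.19,-0.63,-0.1,1]
    - [0,0,0,-0.19,-0.63,-0.1,1]
    - [0,0,0,-0.19,-0.63,-0.1,1]
    - [0,0,0,-0.19,-0.63,-0.1,1]

```text
t: 41.05
position: [0.4282, -0.3247, 0.1808]
tcp_rot: [3.141, 0.001, -1.525]
contact_force: [-0.0, 1.2, 0.6]
opening: 0.0857
grasp_force: 0.0
```

```bash
python3 - <<'E'
from h import *
s=readout.read_state(); print(s['position'],s['tcp_rot'],s['joints']); tins(); parts(); stand(O,YAW)
E
```

```text
[ 0.42818198 -0.32467837  0.18076254] [ 3.14136785e+00  1.01675611e-03 -1.52525302e+00] [-7.69364894e-01  1.73044235e-01 -3.16103853e-01  1.08254230e+00
  5.33847486e-04 -2.38570488e+00]
scene tin [329.3 238.1] 200 minmax mid [0.5633 0.0216 0.0985] mean [0.566  0.0208 0.0986] ext [0.048 0.048 0.01 ] top 0.1013
scene tin [185.1 248.7] 216 minmax mid [ 0.4197 -0.3356  0.0651] mean [ 0.4219 -0.3356  0.0649] ext [0.052 0.05  0.011] top 0.0674
top tin [315.3 232.1] 181 minmax mid [0.5608 0.0221 0.1003] mean [0.5602 0.0221 0.0976] ext [0.046 0.044 0.015] top 0.1008
top tin [426.  278.7] 90 minmax mid [ 0.4215 -0.3277  0.0659] mean [ 0.4243 -0.3266  0.0645] ext [0.041 0.032 0.011] top 0.0682
scene redhi 35 bay [-0.0189  0.118 ] mean [-0.0199  0.1185] lo [-0.028  0.111] hi [-0.014  0.127] z 0.1069 0.115 px 358.5 218.1
scene redpiv 59 bay [0.0617 0.1186] mean [0.0613 0.1192] lo [0.052 0.107] hi [0.072 0.133] z 0.0837 0.09 px 373.4 243.4
scene arm 175 bay [0.0329 0.1184] mean [0.0297 0.1191] lo [-0.02   0.107] hi [0.072 0.133] z 0.0839 0.094 px 367.3 235.7
scene mark 9 bay [-0.0637  0.0918] me
[... 1010 characters left out ...]
 lo [-0.03  -0.003] hi [0.029 0.099] z 0.0727 0.083 px 295.2 235.0
scene base n 1411 sd 0.0017 h centre 0.0341 at A 0.0340 at B 0.0342 rock -0.0007
  A 59 wing top over counter 0.0744 over base 0.0404 centre [0.494  0.1769] yaw -73.2 ext 0.043 bay [-0.0597  0.1762]
  B 94 wing top over counter 0.0742 over base 0.0401 centre [ 0.6421 -0.166 ] yaw -78.1 ext 0.043 bay [ 0.0704 -0.1738]
top base n 1346 sd 0.0021 h centre 0.0337 at A 0.0341 at B 0.0333 rock 0.0032
  A 56 wing top over counter 0.0745 over base 0.0404 centre [0.491  0.1758] yaw -75.1 ext 0.042 bay [-0.0628  0.1753]
  B 51 wing top over counter 0.0749 over base 0.0416 centre [ 0.6392 -0.1656] yaw 99.1 ext 0.042 bay [ 0.0675 -0.1734]
```

```bash
python3 - <<'E'
from h import *
z=np.load('top0.npz');W=z['W']
f=grab('scene');W2=cloud(f)
for nm,w in(('top',W),('scene',W2)):
    m=((w[...,2]>.05)&(w[...,2]<.085)&(w[...,0]>.28)&(w[...,0]<.6)&(w[...,1]<-.2)&(w[...,1]>-.44)).astype(np.uint8)
    k,l,s,c=cv2.connectedComponentsWithStats(m)
    for i in range(1,k):
        if s[i,4]>60: p=w[l==i]; print(nm,((p.min(0)+p.max(0))/2).round(3),np.ptp(p,axis=0).round(3),s[i,4])
E
```

```text
top [ 0.514 -0.356  0.062] [0.048 0.049 0.022] 214
top [ 0.502 -0.267  0.063] [0.049 0.05  0.02 ] 210
top [ 0.417 -0.335  0.062] [0.05  0.048 0.022] 215
top [ 0.329 -0.275  0.06 ] [0.049 0.049 0.02 ] 222
scene [ 0.331 -0.275  0.06 ] [0.056 0.05  0.019] 238
scene [ 0.419 -0.336  0.06 ] [0.052 0.05  0.02 ] 276
scene [ 0.504 -0.267  0.061] [0.052 0.05  0.022] 289
scene [ 0.517 -0.356  0.06 ] [0.051 0.05  0.02 ] 314
```

Emit:
apply_moves:
  commands:
    - [0,0,0,-0.023,-0.027,0,0.7]
    - [0,0,0,-0.023,-0.027,-0.1,0.7]
    - [0,0,0,-0.023,-0.027,-0.2,0.7]
    - [0,0,0,-0.023,-0.027,-0.2,0.7]
    - [0,0,0,-0.023,-0.027,-0.2,0.7]

```text
t: 42.02
position: [0.4197, -0.3359, 0.1022]
tcp_rot: [-3.141, -0.001, -1.524]
contact_force: [0.1, 0.1, -0.1]
opening: 0.0727
grasp_force: 0.0
```

Emit:
apply_moves:
  commands:
    - [0,0,0,0,0,-0.07,0.7]
    - [0,0,0,0,0,-0.138,0.7]
    - [0,0,0,0,0,-0.138,0.7]
    - [0,0,0,0,0,-0.138,-1]
    - [0,0,0,0,0,-0.138,-1]
    - [0,0,0,0,0,-0.138,-1]
    - [0,0,0,0,0,-0.138,-1]

```text
t: 42.9
position: [0.4208, -0.3367, 0.0483]
tcp_rot: [-3.139, -0.004, -1.523]
contact_force: [-1.0, 0.6, 7.0]
opening: 0.0485
grasp_force: 62.7
```

Emit:
apply_moves:
  commands:
    - [0,0,0,0,0,0.1,-1]
    - [0,0,0,0,0,0.2,-1]
    - [0,0,0,0,0,0.32,-1]
    - [0,0,0,0,0,0.35,-1]
    - [0,0,0,0,0,0.35,-1]

```text
t: 43.52
position: [0.4195, -0.3352, 0.1861]
tcp_rot: [-3.141, -0.001, -1.523]
contact_force: [0.2, 0.2, -2.8]
opening: 0.049
grasp_force: 63.1
```

Emit:
apply_moves:
  commands:
    - [0,0,0,0.06,0.11,0,-1]
    - [0,0,0,0.12,0.22,0,-1]
    - [0,0,0,0.18,0.34,0,-1]
    - [0,0,0,0.24,0.46,0,-1]
    - [0,0,0,0.3,0.57,0,-1]
    - [0,0,0,0.367,0.67,0,-1]
    - [0,0,0,0.367,0.686,0,-1]
    - [0,0,0,0.367,0.686,0,-1]

```text
t: 44.52
position: [0.5643, -0.06, 0.1834]
tcp_rot: [3.137, 0.001, -1.522]
contact_force: [-0.7, 0.2, -2.8]
opening: 0.0487
grasp_force: 63.7
```

Emit:
apply_moves:
  commands:
    - [0,0,0,0,0,-0.1,-1]
    - [0,0,0,0,0,-0.18,-1]
    - [0,0,0,0,0,-0.2,-1]
    - [0,0,0,0,0,-0.2,-1]

```text
t: 45.02
position: [0.5653, -0.0614, 0.1053]
tcp_rot: [3.14, 0.0, -1.525]
contact_force: [-1.5, 0.8, -1.9]
opening: 0.0488
grasp_force: 63.7
```

Grip slack check is fine (opening unchanged). Lower to about 0.082.

Emit:
apply_moves:
  commands:
    - [0,0,0,0.002,0,-0.03,-1]
    - [0,0,0,0.002,0,-0.045,-1]
    - [0,0,0,0.002,0,-0.052,-1]
    - [0,0,0,0.002,0,-0.054,-1]
    - [0,0,0,0.002,0,-0.056,-1]
    - [0,0,0,0.002,0,-0.056,-1]

```text
t: 45.78
position: [0.5671, -0.0606, 0.0836]
tcp_rot: [-3.141, -0.0, -1.523]
contact_force: [-0.2, 0.1, -3.2]
opening: 0.0485
grasp_force: 63.7
```

Emit:
apply_moves:
  commands:
    - [0,0,0,0,0,-0.002,-1]
    - [0,0,0,0,0,-0.002,-1]

```text
t: 46.02
position: [0.5669, -0.0607, 0.0826]
tcp_rot: [3.142, -0.0, -1.523]
contact_force: [-0.4, -0.8, -2.4]
opening: 0.0491
grasp_force: 63.7
```

Emit:
apply_moves:
  commands:
    - [0,0,0,0,0,-0.003,-1]
    - [0,0,0,0,0,-0.003,-1]

```text
t: 46.28
position: [0.5671, -0.0606, 0.0823]
tcp_rot: [-3.141, -0.0, -1.523]
contact_force: [-3.4, 0.4, 4.0]
opening: 0.0493
grasp_force: 64.1
```

Emit:
apply_moves:
  commands:
    - [0,0,0,0,0,0,0.3]
    - [0,0,0,0,0,0,0.6]
    - [0,0,0,0,0,0,0.8]
    - [0,0,0,0,0,0,0.8]
    - [0,0,0,0,0,0.1,1]
    - [0,0,0,0,0,0.25,1]
    - [0,0,0,-0.15,0,0.4,1]
    - [0,0,0,-0.3,0,0.4,1]

```text
t: 47.28
position: [0.464, -0.0615, 0.2424]
tcp_rot: [-3.134, -0.003, -1.523]
contact_force: [-0.9, -0.1, 0.4]
opening: 0.0851
grasp_force: 0.0
```

Emit:
apply_moves:
  commands:
    - [0,0,0,-0.1,0.5,0.1,1]
    - [0,0,0,-0.1,0.8,0.1,1]
    - [0,0,0,-0.1,0.8,0.1,1]
    - [0,0,0,-0.1,0.8,0.1,1]
    - [0,0,0,-0.1,0.8,0.1,1]
    - [0,0,0,-0.1,0.8,0.1,1]

```text
t: 48.02
position: [0.4211, 0.2625, 0.279]
tcp_rot: [-3.14, 0.001, -1.518]
contact_force: [0.9, -0.5, -0.8]
opening: 0.0852
grasp_force: 0.0
```

```bash
python3 - <<'E'
from h import *
tins(); parts(); stand(O,YAW)
f=grab('scene','end')
E
```

```text
scene tin [329.2 237.6] 210 minmax mid [0.562  0.0223 0.0987] mean [0.5645 0.0215 0.0988] ext [0.055 0.049 0.01 ] top 0.1011
scene tin [301.  248.1] 206 minmax mid [ 0.5679 -0.0601  0.0987] mean [ 0.5702 -0.0613  0.0988] ext [0.051 0.047 0.011] top 0.1013
top tin [315.3 232.1] 183 minmax mid [0.5606 0.0221 0.0986] mean [0.5601 0.0219 0.0976] ext [0.045 0.044 0.011] top 0.1008
top tin [341.8 231.2] 178 minmax mid [ 0.564  -0.0606  0.0999] mean [ 0.5645 -0.0609  0.098 ] ext [0.048 0.047 0.013] top 0.1013
scene redhi 35 bay [-0.0179  0.1173] mean [-0.0192  0.1182] lo [-0.029  0.112] hi [-0.013  0.127] z 0.1088 0.113 px 358.5 218.1
scene redpiv 58 bay [0.0606 0.1176] mean [0.0612 0.119 ] lo [0.051 0.108] hi [0.072 0.132] z 0.0843 0.089 px 373.4 243.2
scene arm 175 bay [0.0318 0.1183] mean [0.0287 0.1189] lo [-0.022  0.108] hi [0.072 0.132] z 0.0845 0.094 px 367.1 235.4
scene mark 14 bay [-0.0611  0.0924] mean [-0.0614  0.1009] lo [-0.078  0.083] hi [-0.047  0.14 ] z 0.0357 0.046 px 344.1 228.5
scene plate 252 bay [0.0175 0.0123] mean [0.011  0.0152] lo [-0.03  -0.089] hi [0.029 0.101] z 
[... 699 characters left out ...]
 lo [-0.03  -0.083] hi [0.028 0.099] z 0.0727 0.083 px 303.3 235.6
scene base n 1339 sd 0.0017 h centre 0.0340 at A 0.0340 at B 0.0340 rock 0.0001
  A 10 wing top over counter 0.0723 over base 0.0383 centre [0.497  0.1791] yaw -75.1 ext 0.011 bay [-0.0567  0.1783]
  B 93 wing top over counter 0.0736 over base 0.0395 centre [ 0.6418 -0.166 ] yaw -79.9 ext 0.043 bay [ 0.0701 -0.1739]
top base n 1327 sd 0.0021 h centre 0.0337 at A 0.0341 at B 0.0333 rock 0.0030
  A 34 wing top over counter 0.0752 over base 0.0412 centre [0.4914 0.1756] yaw -68.9 ext 0.038 bay [-0.0624  0.175 ]
  B 53 wing top over counter 0.0748 over base 0.0415 centre [ 0.6388 -0.1658] yaw -80.3 ext 0.044 bay [ 0.0671 -0.1735]
```

View pics/end.png

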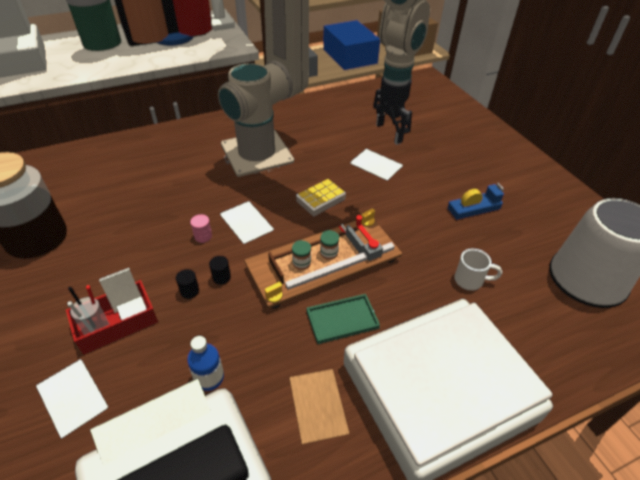

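Both tins stand upright on the stand (302,250) and (330,240), lever locked, bystanders in place. Hand in.

```bash
python3 -c "
from rig import env; print(env.sign_off())"
```

```text
the job is handed in; nothing more can be done
None
```

The job is handed in: the stand is level and bears on both feet, the stop pointer is about 1 mm from the centre of the red mark with the lever locked, and both coffee tins stand upright in the row.

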